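# Kit the repair's parts jars on the carrier and scan the job card

## Task

First fit the green carrier plate onto the kitting base so that both its holes drop over the locating pins and it lies flat. Then stand every parts jar that is on the bench upright on the plate, with its cap pressed fully home. Only when all the jars are on the plate with their caps home, pick up the scanner, aim it from in front, about 10 cm away, at the middle of the bar code on the job card and hold it steady there for two seconds, then lay it back flat on its rubber mat; leave the other tools and things on the bench where they are.

Things in the scene. Friction and masses are not known exactly. Their poses are not given: they have to be found in the camera images.
- base: Fixed aluminium base plate, 150 (x) x 240 (y) x 4 mm; origin at the centre of its underside, z up. Two upright steel locating pins, 8 mm across with tapered tips, stand on it at x = 0, y = +105 and -105 mm; they rise from its top (z = 4 mm) to z = 18 mm.
- plate: Loose green carrier plate, 140 (x) x 240 (y) x 5 mm, 0.35 kg; origin at the centre of its underside. Holes 11 mm across at x = 0, y = +-105 mm; it fits the pins either way round. Black upright grip on its middle: 14 (x) by 44 (y) mm, top 39 mm above the underside. White rings mark jar places at x = +-42, y = -80, 0, 80 mm, but a jar may stand anywhere on it.
- mat: Fixed black rubber mat where the scanner lies, 190 (x) x 110 (y) x 3 mm; origin at the centre of its underside, z up.
- scanner: Loose bar-code scanner lying flat, 140 mm long, 34 mm high, 0.16 kg. Origin under its centre, x = pointing direction, z up. Grey body 34 mm wide from x = -70 to +30 mm (hold it near the middle, its centre of mass), orange head 46 mm wide from +30 to +70 mm, red window at its front end, x = +70 mm. It always beams straight along x, 17 mm above its underside; no trigger.
- label (a point): Centre of the printed bar code (40 x 60 mm) on the job card of a small fixed stand, 87 mm above the bench. Its x points level away from the viewer of the card, z up. The white card (95 mm wide, 110 mm along its slope, from about 45 to 125 mm above the bench) leans back 45 degrees, its printed side facing up and to -x.
- jar1: Loose amber squat parts jar with a paper band and a red cap; body 48 mm across and 26 mm high, cap 45 mm across and 12 mm high; with the cap home the top is 39 mm above the jar's underside. About 0.1 kg. Origin at the centre of its underside, z up. May be absent.
- cap1 (a joint): Lift of the red cap of jar1 above fully home, m: 0 = pressed home, 0.010 = as far up as it goes (it does not come off). A stiff push fit: it needs about 6 N to slide, stays where it is left, and does not spring back.
- jar2: Loose amber squat parts jar with a paper band and a blue cap; body 48 mm across and 26 mm high, cap 45 mm across and 12 mm high; with the cap home the top is 39 mm above the jar's underside. About 0.1 kg. Origin at the centre of its underside, z up. May be absent.
- cap2 (a joint): Lift of the blue cap of jar2 above fully home, m: 0 = pressed home, 0.010 = as far up as it goes (it does not come off). A stiff push fit: it needs about 6 N to slide, stays where it is left, and does not spring back.
- jar3: Loose amber squat parts jar with a paper band and a yellow cap; body 48 mm across and 26 mm high, cap 45 mm across and 12 mm high; with the cap home the top is 39 mm above the jar's underside. About 0.1 kg. Origin at the centre of its underside, z up. May be absent.
- cap3 (a joint): Lift of the yellow cap of jar3 above fully home, m: 0 = pressed home, 0.010 = as far up as it goes (it does not come off). A stiff push fit: it needs about 6 N to slide, stays where it is left, and does not spring back.
- jar4: Loose amber squat parts jar with a paper band and a white cap; body 48 mm across and 26 mm high, cap 45 mm across and 12 mm high; with the cap home the top is 39 mm above the jar's underside. About 0.1 kg. Origin at the centre of its underside, z up. May be absent.
- cap4 (a joint): Lift of the white cap of jar4 above fully home, m: 0 = pressed home, 0.010 = as far up as it goes (it does not come off). A stiff push fit: it needs about 6 N to slide, stays where it is left, and does not spring back.
- jar5: Loose amber squat parts jar with a paper band and a green cap; body 48 mm across and 26 mm high, cap 45 mm across and 12 mm high; with the cap home the top is 39 mm above the jar's underside. About 0.1 kg. Origin at the centre of its underside, z up. May be absent.
- cap5 (a joint): Lift of the green cap of jar5 above fully home, m: 0 = pressed home, 0.010 = as far up as it goes (it does not come off). A stiff push fit: it needs about 6 N to slide, stays where it is left, and does not spring back.
- jar6: Loose amber squat parts jar with a paper band and a black cap; body 48 mm across and 26 mm high, cap 45 mm across and 12 mm high; with the cap home the top is 39 mm above the jar's underside. About 0.1 kg. Origin at the centre of its underside, z up. May be absent.
- cap6 (a joint): Lift of the black cap of jar6 above fully home, m: 0 = pressed home, 0.010 = as far up as it goes (it does not come off). A stiff push fit: it needs about 6 N to slide, stays where it is left, and does not spring back.
- screwdriver: Bystander, not part of the job: screwdriver, about 200 mm, lying near the right front.
- wrench: Bystander, not part of the job: steel wrench lying near the left front.
- tape: Bystander, not part of the job: blue roll of tape, 72 mm across, 20 mm high, hole 52 mm.
- mug: Bystander, not part of the job: blue mug, 80 mm across, 90 mm high.
- oiler: Bystander, not part of the job: small white oil bottle, 36 mm across, 100 mm high, red cap.
- brush: Bystander, not part of the job: brush lying at the right.
- portafilter: Bystander, not part of the job: coffee machine filter holder: steel cup 70 mm across, 38 mm high, black handle 130 mm long.
Mind the look-alikes: they are no part of the job. What is shaped like the jar3 but pink or purple is not meant.

How it is judged:
By the outcome, as a careful person would: the job done as asked, in the order asked, and still so for the second after the job is handed in, with the robot touching nothing.
Of jar1, jar2, jar3, jar4, jar5, jar6 only 4 to 6 are there at a start; the rules pass over those that are not, and their reading is None.
At some moment in a run one of jar1, jar2, jar3, jar4, jar5, jar6 may be knocked a few centimetres aside while the robot is not near it.
Once in a run the grip may slacken for a moment while it holds something.
It also fails if it takes over 208 s, if anything falls off the work surface, if the arm or the gripper's body presses on something with over 40 N, if the wrist force passes 120 N, or if a joint passes its speed limit or range.

## Robot

A 6-joint arm with a two-finger parallel gripper is mounted at the origin on the work surface. World frame = base frame: x ahead of the robot, y to its left, z up, the work surface at z = 0. Lengths are in mm, angles in rad, forces in N, time in s.
With the tool pointing down it reaches from about 400 to 925 mm from the base axis. Payload 12.5 kg.
Tool frame: the origin (TCP) lies at the very end of the fingers, on their centre line; the grasp point (between the pads) lies 19 mm behind it (env.grip_point_offset is the distance from the TCP to the grasp point, in mm); z points along the fingers, y is the direction in which the jaws open and shut (so a half turn about z gives the same grasp; the last joint's range is limited). The gripper opens to 95 mm and grips with 3 to 60 N. Pads are 20 mm wide; open, the fingers measure 119 mm over their backs; the gripper's body (75 mm by 180 mm) begins 59 mm behind the grasp point.
Start: joints at [1.171, 0.491, 1.559, -0, 1.092, -0.106], TCP at [180.979, 598.245, 178.261] pointing down, gripper open.
Joint ranges: [-3.1, 3.1], [-0.84, 2.19], [0.05, 2.79], [-1.13, 4.28], [0.06, 2.93], [-2.69, 2.69]. Speed limits (rad/s): [2.22, 2.22, 2.79, 3.14, 3.14, 3.14].

## Interface

Orientations are given as [roll, pitch, yaw] about the fixed x, y, z axes, in that order (R = Rz(yaw) Ry(pitch) Rx(roll)).
In Python, from cell import env gives the robot as it stands.
- The arm moves only by the tool drive_tool, never from a script. Its argument "commands" is a list of rows, each an object of numbers: "dx", "dy", "dz": the shift along the world's x, y, z in mm; "yaw": the turn about the world's z in degrees. In form: [{"dx": .., "dy": .., "dz": .., "yaw": ..}, ...]. A call has 1 to 5 rows; each row shifts and turns the commanded pose from where the row before left it; what a row does not reach is not made up. A row lasts 1/12 s, in which the tool goes at most 41.7 mm and 7.16 degrees, less where a joint would pass 70% of its speed; a pose out of reach is approached as far as the arm can. A call with a gripper value outside its range is refused whole. "grip" is the opening, from 0 (shut) to 1 (fully open), set as the call begins (left out, the last holds). The fingers move at their own pace and stop on an object; the grip force is fixed at half the most. Time passes only in rows, so rows that do not move let the fingers close. It gives the time, the measured TCP pose, the force and the opening at its end, in the units of the state.
- env.state(): the state, without advancing time (a new reading comes with each control period).
- env.read_camera(name): name is "side" or "top"; returns the picture (400x640x3 uint8, red, green, blue); there is no depth.
- env.calibration(name): a dict with "intrinsics" (3x3 intrinsics, pixels), "rvec" (rotation vector, rad) and "tvec" (3), from world to camera coordinates, as OpenCV has them. Camera axes: x right, y down, z forward; pixel columns grow to the right and rows downward; lengths in mm; the calibration is good to about 2 mm. A picture is of the moment at which its call begins. calibration takes no time and is no camera call.
- env.job_done(): hands the job in, once; it reports no verdict.
Trained networks look in the newest picture that a camera, given by its name, has taken for a name from the list of things; names that differ only in an ending like _2 or _b are one class to them, and where a whole thing is asked for, a point or a joint stands for the part that bears it (a point fixed in the world has none). Each returns a list of dicts, best first, with "conf" (0 to 1); they miss things now and then, are a little off and sometimes report something else, mostly with a low value. They report only what shows in the picture. A call takes as long as a camera call. They do not tell look-alikes from the thing itself.
- env.trace(query, camera): "pixels" (400x640 bool, what is visible of it) and "pixel" ([column, row] in pixels, amid what is visible of it).
- env.place_of(query, camera): "pixel" ([column, row] in pixels: a listed point, or the origin of a listed thing).
The state is a dict: "t": time; "joints": joint angles; "qvel": joint speeds; "tau": joint torques, N m; "eef_pos": TCP position; "tcp_rot": TCP orientation; "ft_force": force on the tool from outside, world axes, zero at the start; "moment": the same for the moment, N m; "opening": opening from 0.0 (shut) to 1.0 (fully open).
Only numpy, scipy, OpenCV 4.12 (cv2) and the standard library are available. Lean on these libraries where they do the work, as an engineer would, in place of code of your own. Each camera call takes 0.05 s, during which the arm holds its last target.

## Working session

There is one attempt and no reset: what is moved stays moved. The work goes in short steps, Python scripts to look and compute and a tool call to move; the robot and the scene stay as the last step left them, time stands still between calls to the robot, and variables do not carry over. Pictures are saved under pics/ and viewed, and the job is handed in when it is done.

Besides the shell and the picture viewer there is one more tool, called after ">>>" as a command line: name --argument value ..., lists and objects as JSON in quotes. drive_tool: Moves the arm, as the interface text tells. Its arguments: {"type":"object","properties":{"commands":{"type":"array"},"grip":{"type":"number"}},"required":["commands"]}

```bash
ls; mkdir -p pics
cat > h.py <<'E'
import numpy as np, cv2
from cell import env
def save(n,f):
    im=env.read_camera(n); cv2.imwrite('pics/'+f,im[:,:,::-1]); return im
def ray(cam,px):
    c=env.calibration(cam);K=np.array(c['intrinsics'],float);R,_=cv2.Rodrigues(np.array(c['rvec'],float));t=np.array(c['tvec'],float).ravel()
    o=-R.T@t; d=R.T@np.linalg.inv(K)@np.array([px[0],px[1],1.]); return o,d
def at_z(cam,px,z):
    o,d=ray(cam,px); return o+d*(z-o[2])/d[2]
def proj(cam,p):
    c=env.calibration(cam)
    q,_=cv2.projectPoints(np.array(p,float).reshape(-1,3),np.array(c['rvec'],float),np.array(c['tvec'],float),np.array(c['intrinsics'],float),None); return q.reshape(-1,2)
E
python3 - <<'E'
from h import *
save('top','t0.png');save('side','s0.png')
for c in('top','side'):
    o,d=ray(c,(320,200));print(c,o,d,env.calibration(c)['intrinsics'])
s=env.state();print(s)
E
```

```text
pics
top [ 220.95691499  -30.34729316 1499.94110148] [ 0.20269976 -0.01338291 -0.97920079] [[475.20440825   0.         317.53728696]
 [  0.         475.20440825 204.07733696]
 [  0.           0.           1.        ]]
side [-153.05953629  731.10011865 1090.65918527] [ 0.46350733 -0.54572917 -0.69814054] [[386.99780005   0.         317.69983818]
 [  0.         386.99780005 201.9059849 ]
 [  0.           0.           1.        ]]
{'t': 0.1, 'joints': array([ 1.17141402e+00,  4.91497643e-01,  1.55941844e+00,  3.95298183e-06,
        1.09168792e+00, -1.05573260e-01]), 'qvel': array([ 0.00091291, -0.00277906, -0.00084513, -0.00176584,  0.00142443,
       -0.00115747]), 'tau': array([ 3.50026727e-03, -6.13624835e+01, -2.58608401e+01,  6.94504939e-02,
        4.69897001e-02, -2.03290023e-05]), 'eef_pos': array([180.85848911, 597.98546838, 177.71091088]), 'tcp_rot': array([-3.14058730e+00, -1.10059689e-04,  2.84778172e+00]), 'ft_force': array([-0.41586144,  0.22539095,  0.09693493]), 'moment': array([-0.02898611,  0.00396568, -0.03941913]), 'opening': 0.9975975515148626}
```

View pics/t0.png

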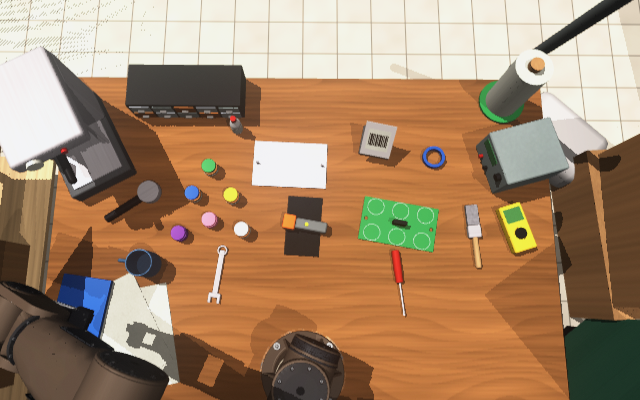

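View pics/s0.png

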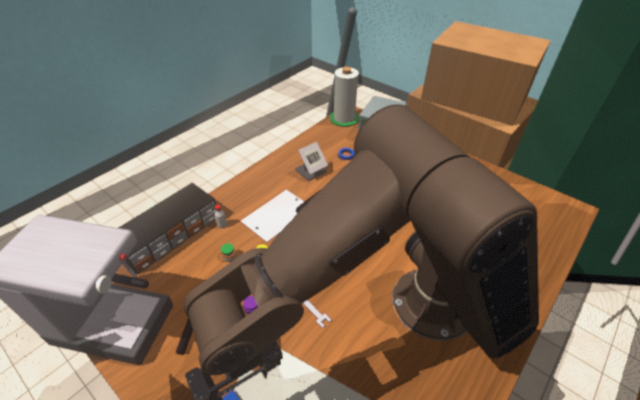

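Run:
```python
from h import *
for q,z in [('base',0),('plate',0),('mat',0),('scanner',3),('label',87)]+[('jar%d'%i,0) for i in range(1,7)]:
    for c in ('top','side'):
        for r in env.place_of(q,c)[:3]:
            print(q,c,round(r['conf'],2),np.round(r['pixel'],1),np.round(at_z(c,r['pixel'],z),1))
print(env.state()['t'])
```

```text
base top 0.69 [378.7 140.1] [ 734.4 -245.2    0. ]
base top 0.61 [290.6 161.8] [658.9  45.4   0. ]
base side 0.56 [278.1 210.9] [656.4  32.    0. ]
plate top 0.6 [399.3 223. ] [ 457.  -304.4    0. ]
mat top 0.76 [302.8 224. ] [453.1   4.    0. ]
mat top 0.6 [217.7 271.4] [302.8 268.8   0. ]
scanner top 0.92 [307.1 222.9] [456.2  -9.7   3. ]
label top 0.59 [381.6 139.9] [ 705.3 -241.8   87. ]
label side 0.83 [313.1 157.7] [ 699.5 -227.6   87. ]
jar1 top 0.78 [210. 221.] [462.1 300.    0. ]
jar1 top 0.76 [180.8 232.7] [424.3 390.7   0. ]
jar1 top 0.67 [248.6 230.2] [432.8 176.2   0. ]
jar1 side 0.76 [251.1 307.7] [421.2 388.7   0. ]
jar1 side 0.58 [231.7 255.9] [624.7 295.1   0. ]
jar1 side 0.43 [261.9 257.7] [538.1 231.4   0. ]
jar2 top 0.78 [210. 221.] [462.1 300.    0. ]
jar2 top 0.76 [180.8 232.7] [424.3 390.7   0. ]
jar2 top 0.67 [248.6 230.2] [432.8 176.2   0. ]
jar2 side 0.76 [251.1 307.7] [421.2 388.7   0. ]
jar2 side 0.58 [231.7 255.9] [624.7 295.1   0. ]
jar2 side 0.43 [261.9 257.7] [538.1 231.4   0. ]
jar3 top 0.78 [210. 221.] [462.1 300.    0. ]
jar3 top 0.76 [180.8 232.7] 
[... 385 characters left out ...]
 [421.2 388.7   0. ]
jar4 side 0.58 [231.7 255.9] [624.7 295.1   0. ]
jar4 side 0.43 [261.9 257.7] [538.1 231.4   0. ]
jar5 top 0.78 [210. 221.] [462.1 300.    0. ]
jar5 top 0.76 [180.8 232.7] [424.3 390.7   0. ]
jar5 top 0.67 [248.6 230.2] [432.8 176.2   0. ]
jar5 side 0.76 [251.1 307.7] [421.2 388.7   0. ]
jar5 side 0.58 [231.7 255.9] [624.7 295.1   0. ]
jar5 side 0.43 [261.9 257.7] [538.1 231.4   0. ]
jar6 top 0.78 [210. 221.] [462.1 300.    0. ]
jar6 top 0.76 [180.8 232.7] [424.3 390.7   0. ]
jar6 top 0.67 [248.6 230.2] [432.8 176.2   0. ]
jar6 side 0.76 [251.1 307.7] [421.2 388.7   0. ]
jar6 side 0.58 [231.7 255.9] [624.7 295.1   0. ]
jar6 side 0.43 [261.9 257.7] [538.1 231.4   0. ]
1.2
```

Run:
```python
from h import *
im=cv2.imread('pics/t0.png')
a=cv2.resize(im[130:200,240:350],None,fx=7,fy=7,interpolation=cv2.INTER_CUBIC);cv2.imwrite('pics/t0b.png',a)
a=cv2.resize(im[185:265,345:450],None,fx=7,fy=7,interpolation=cv2.INTER_CUBIC);cv2.imwrite('pics/t0p.png',a)
a=cv2.resize(im[140:270,150:290],None,fx=4.5,fy=4.5,interpolation=cv2.INTER_CUBIC);cv2.imwrite('pics/t0j.png',a)
a=cv2.resize(im[180:270,270:340],None,fx=6,fy=6,interpolation=cv2.INTER_CUBIC);cv2.imwrite('pics/t0s.png',a)
```

```text
(no output)
```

View pics/t0b.png

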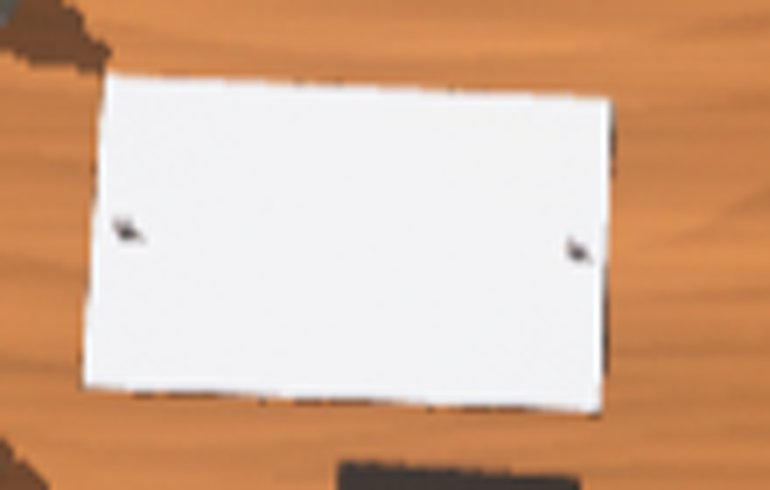

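View pics/t0p.png

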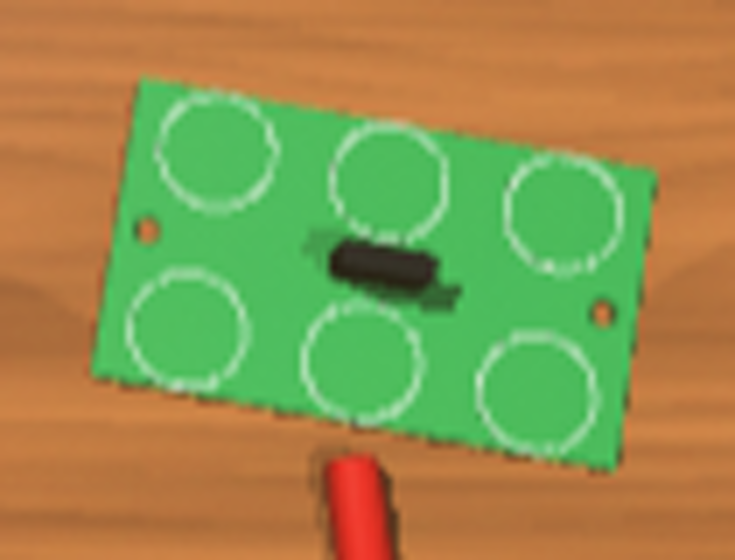

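View pics/t0j.png

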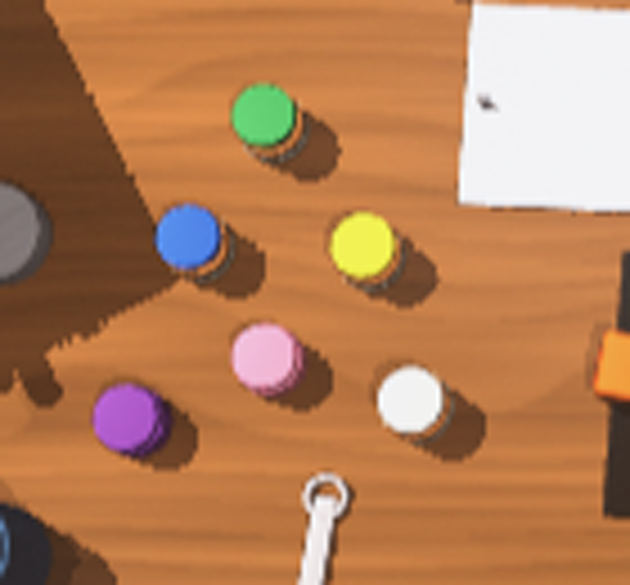

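View pics/t0s.png

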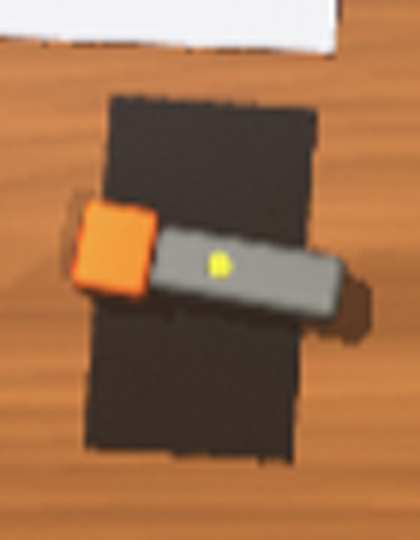

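```bash
cat >> h.py <<'E'
def rect(cam,mask,z):
    m=mask.astype(np.uint8); n,l,st,ce=cv2.connectedComponentsWithStats(m)
    i=1+np.argmax(st[1:,4]); m=(l==i).astype(np.uint8)
    m=cv2.morphologyEx(m,cv2.MORPH_CLOSE,np.ones((5,5)))
    c=max(cv2.findContours(m,cv2.RETR_EXTERNAL,cv2.CHAIN_APPROX_NONE)[0],key=len)[:,0]
    w=np.array([at_z(cam,p,z)[:2] for p in c],np.float32)
    r=cv2.minAreaRect(w)
    ys,xs=np.nonzero(m); mu=at_z(cam,(xs.mean(),ys.mean()),z)[:2]
    return np.round(r[0],1),np.round(r[1],1),round(r[2],1),np.round(mu,1),int(m.sum())
def hsv(im): return cv2.cvtColor(im,cv2.COLOR_RGB2HSV).astype(int)
def box(im,x0,x1,y0,y1):
    b=np.zeros(im.shape[:2],bool);b[y0:y1,x0:x1]=1;return b
E
python3 - <<'E'
from h import *
im=cv2.imread('pics/t0.png')[:,:,::-1].copy();H=hsv(im);h,s,v=H[...,0],H[...,1],H[...,2]
print('base',rect('top',box(im,240,345,130,200)&(s<25)&(v>190),4))
print('plate',rect('top',box(im,350,445,190,260)&(h>50)&(h<80)&(s>80),5))
print('grip',rect('top',box(im,385,415,210,235)&(v<75),39))
print('mat',rect('top',box(im,275,340,190,270)&(v<90)&(s<80),3))
print('scanbody',rect('top',box(im,292,340,210,245)&(s<60)&(v>100)&(v<190),37))
print('scanhead',rect('top',box(im,275,300,205,235)&(h<14)&(s>170)&(v>220),37))
f=lambda z,o,k,off:((np.array(z)+.5)/k-.5+off)
for nm,pts,off,zz in [('base',[(107,75),(610,99),(598,410),(85,385),(122,229),(574,247)],(240,130),[4]*4+[16]*2),('plate',[(140,78),(656,170),(617,470),(93,375),(148,230),(603,313)],(345,185),[5]*4+[5,5])]:
    P=np.array([at_z('top',f(p,0,7,np.array(off)),z)[:2] for p,z in zip(pts,zz)])
    c=P[:4].mean(0); e=((P[0]-P[1])+(P[3]-P[2]))/2; print(nm,P.round(1).tolist(),c,np.linalg.norm(e),np.degrees(np.arctan2(-e[0],e[1])), 'holes',P[4:].mean(0),np.linalg.norm(P[4]-P[5]),np.degrees(np.arctan2(-(P[4]-P[5])[0],(P[4]-P[5])[1])))
for nm,c,z in [('green',(263,115),39),('blue',(187,237),39),('yellow',(362,245),39),('white',(411,399),39)]:
    px=f(c,0,4.5,np.array((150,140)));print(nm,at_z('top',px,z),at_z('top',px,49))
E
```

```text
base (array([649.4,  49. ]), array([238.7, 149.3]), 87.5, array([648.6,  49. ]), 3233)
plate (array([ 454.7, -299.8]), array([239.8, 138.4]), 79.7, array([ 453.9, -300. ]), 3154)
grip (array([ 451.8, -296.5]), array([44.9, 18. ]), 78.6, array([ 451.6, -297. ]), 81)
mat (array([ 5.044e+02, -3.000e-01]), array([107.1,  72.5]), 86.0, array([506.6,  -3.6]), 680)
scanbody (array([445.1, -20.9]), array([96. , 30.3]), 79.7, array([445.2, -20.8]), 299)
scanhead (array([455.2,  30.6]), array([9.5, 0. ]), 0.6, array([455.2,  30.6]), 4)
base [[730.8, 163.7], [719.9, -72.9], [569.8, -67.0], [580.9, 169.9], [652.2, 153.3], [644.3, -55.7]] [650.37524748  48.44083042] 237.00088123959537 -2.66595222613008 holes [648.26307054  48.77305945] 209.13735944368133 -2.1684003309696824
plate [[544.9, -194.4], [502.4, -430.2], [365.0, -406.0], [407.5, -170.6], [474.0, -196.7], [436.3, -402.9]] [ 454.95307376 -300.29507099] 239.4462693467106 -10.220787297030354 holes [ 455.13788637 -299.8123659 ] 209.61715930710895 -10.370230193121346
green [635.49641302 305.61625948  39.        ] [632.6589304  303.31662158  49.        ]
blue [547.0520639  354.55209451  39.        ] [544.81997427 351.91749557  49.        ]
yellow [541.68105931 232.33410743  39.        ] [539.48573368 230.53607875  49.        ]
white [433.23577762 194.6674019   39.        ] [431.78274942 193.12719816  49.        ]
```

>>> drive_tool --commands '[{"dx":30,"dy":-27,"yaw":-5},{"dx":30,"dy":-27,"yaw":-5},{"dx":30,"dy":-27,"yaw":-5},{"dx":30,"dy":-27,"yaw":-5},{"dx":30,"dy":-27,"yaw":-5}]' --grip 1

```text
invalid input
```

>>> drive_tool --commands '[{"dx":30,"dy":-27,"yaw":-5},{"dx":30,"dy":-27,"yaw":-5},{"dx":30,"dy":-27,"yaw":-5},{"dx":30,"dy":-27,"yaw":-5},{"dx":30,"dy":-27,"yaw":-5}]'

```text
invalid input
```

>>> drive_tool --commands '[{"dx":8,"dy":-38,"yaw":-5},{"dx":8,"dy":-38,"yaw":-5},{"dx":8,"dy":-38,"yaw":-5},{"dx":8,"dy":-38,"yaw":-5},{"dx":8,"dy":-38,"yaw":-5}]'

```text
invalid input
```

>>> drive_tool --commands '[{"dx":8,"dy":-38,"yaw":-5},{"dx":8,"dy":-38,"yaw":-3.5},{"dx":8,"dy":-38},{"dx":8,"dy":-38},{"dx":8,"dy":-38}]'

```text
invalid input
```

>>> drive_tool --commands '[{"dx":30,"dy":-27,"dz":0,"yaw":-5},{"dx":30,"dy":-27,"dz":0,"yaw":-5},{"dx":30,"dy":-27,"dz":0,"yaw":-5},{"dx":30,"dy":-27,"dz":0,"yaw":-5},{"dx":30,"dy":-27,"dz":0,"yaw":-5}]' --grip 1

```text
t: 1.62
eef_pos: [332.0, 461.9, 178.4]
tcp_rot: [3.141, 0.0, 2.408]
ft_force: [-0.3, 0.8, -0.0]
opening: 1.001
```

>>> drive_tool --commands '[{"dx":30,"dy":-27,"dz":0,"yaw":-5},{"dx":30,"dy":-27,"dz":0,"yaw":-5},{"dx":30,"dy":-27,"dz":0,"yaw":-5},{"dx":30,"dy":-27,"dz":0,"yaw":-5},{"dx":30,"dy":-27,"dz":0,"yaw":-5}]'

```text
t: 2.03
eef_pos: [482.3, 326.7, 178.5]
tcp_rot: [3.141, -0.0, 1.971]
ft_force: [1.1, 0.9, -0.5]
opening: 0.997
```

>>> drive_tool --commands '[{"dx":8,"dy":-38,"dz":0,"yaw":-5},{"dx":8,"dy":-38,"dz":0,"yaw":-5},{"dx":8,"dy":-38,"dz":0,"yaw":-5},{"dx":8,"dy":-38,"dz":0,"yaw":-5},{"dx":8,"dy":-38,"dz":0,"yaw":-5}]'

```text
t: 2.45
eef_pos: [521.1, 136.4, 178.4]
tcp_rot: [3.141, -0.0, 1.535]
ft_force: [0.6, 0.7, 0.5]
opening: 1.003
```

>>> drive_tool --commands '[{"dx":0,"dy":-38,"dz":0,"yaw":-5},{"dx":0,"dy":-38,"dz":0,"yaw":-3.5},{"dx":0,"dy":-38,"dz":0,"yaw":0},{"dx":0,"dy":-38,"dz":0,"yaw":0},{"dx":0,"dy":-38,"dz":0,"yaw":0}]'

```text
t: 2.87
eef_pos: [520.7, -53.6, 178.5]
tcp_rot: [3.141, 0.0, 1.39]
ft_force: [0.6, -0.1, -0.6]
opening: 0.999
```

>>> drive_tool --commands '[{"dx":-10,"dy":-38,"dz":0,"yaw":0},{"dx":-10,"dy":-38,"dz":0,"yaw":0},{"dx":-10,"dy":-38,"dz":0,"yaw":0},{"dx":-10,"dy":-38,"dz":0,"yaw":0},{"dx":-10,"dy":-38,"dz":0,"yaw":0}]'

```text
t: 3.28
eef_pos: [470.2, -243.5, 178.5]
tcp_rot: [3.141, 0.0, 1.39]
ft_force: [1.8, -1.2, 0.8]
opening: 0.998
```

>>> drive_tool --commands '[{"dx":-8,"dy":-28,"dz":-20,"yaw":0},{"dx":-8,"dy":-28,"dz":-20,"yaw":0},{"dx":0,"dy":0,"dz":-35,"yaw":0},{"dx":0,"dy":0,"dz":-30,"yaw":0},{"dx":0,"dy":0,"dz":0,"yaw":0}]'

```text
t: 3.7
eef_pos: [452.6, -296.7, 68.8]
tcp_rot: [-3.135, -0.004, 1.389]
ft_force: [-0.6, 1.3, -1.1]
opening: 1.004
```

Run:
```python
from h import *
save('top','t1.png');save('side','s1.png')
```

```text
(no output)
```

View pics/t1.png

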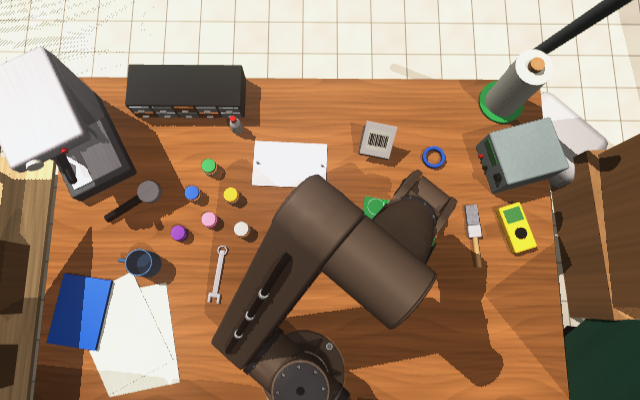

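View pics/s1.png

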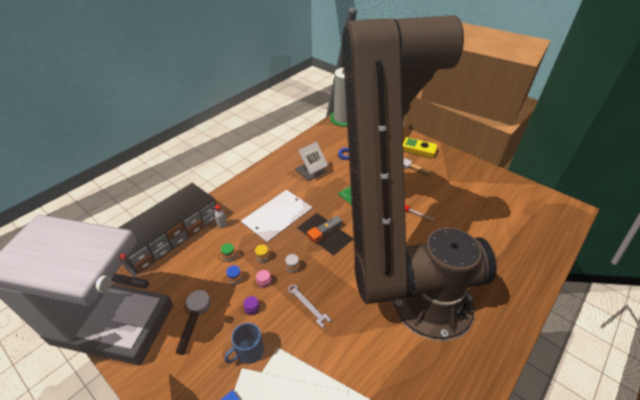

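Run:
```python
from h import *
s=env.state();print(s['t'],s['eef_pos'],s['tcp_rot'])
im=cv2.imread('pics/s1.png')[:,:,::-1].copy();H=hsv(im);h,s,v=H[...,0],H[...,1],H[...,2]
print('base',rect('side',box(im,235,320,185,245)&(s<45)&(v>150),4))
a=cv2.resize(cv2.imread('pics/s1.png')[180:310,200:350],None,fx=5,fy=4.5,interpolation=cv2.INTER_CUBIC);cv2.imwrite('pics/s1z.png',a)
im=cv2.imread('pics/t1.png')[:,:,::-1].copy();H=hsv(im);h,s,v=H[...,0],H[...,1],H[...,2]
print('base',rect('top',box(im,240,345,130,200)&(s<25)&(v>190),4))
```

```text
3.8 [ 454.92885537 -297.64523057   73.37824575] [-3.14033956e+00 -8.00542649e-04  1.39044882e+00]
base (array([646.3,  48.8]), array([239.7, 150.4]), 87.4, array([644.2,  55. ]), 1727)
base (array([650.4,  48.9]), array([238.6, 149.5]), 88.1, array([654.5,  56.3]), 2945)
```

View pics/s1z.png

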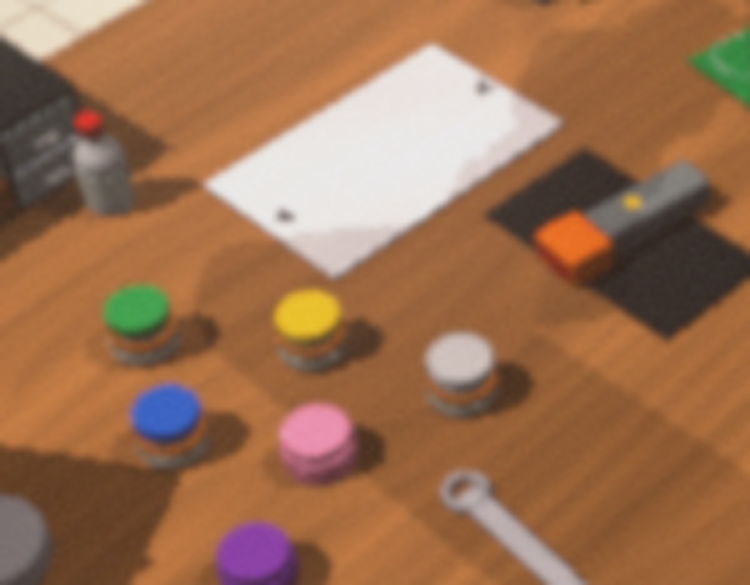

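>>> drive_tool --commands '[{"dx":0,"dy":0,"dz":-30,"yaw":0},{"dx":0,"dy":0,"dz":-25,"yaw":0},{"dx":0,"dy":0,"dz":-7,"yaw":0},{"dx":0,"dy":0,"dz":0,"yaw":0},{"dx":0,"dy":0,"dz":0,"yaw":0}]'

```text
t: 4.22
eef_pos: [455.8, -298.1, 12.9]
tcp_rot: [3.14, 0.001, 1.391]
ft_force: [0.4, 0.5, 0.0]
opening: 1.0
```

>>> drive_tool --commands '[{"dx":0,"dy":0,"dz":0,"yaw":0},{"dx":0,"dy":0,"dz":0,"yaw":0},{"dx":0,"dy":0,"dz":0,"yaw":0},{"dx":0,"dy":0,"dz":0,"yaw":0},{"dx":0,"dy":0,"dz":0,"yaw":0}]' --grip 0

```text
t: 4.63
eef_pos: [455.1, -297.9, 11.7]
tcp_rot: [3.141, 0.0, 1.39]
ft_force: [-0.2, -0.3, 0.1]
opening: 0.707
```

>>> drive_tool --commands '[{"dx":0,"dy":0,"dz":0,"yaw":0},{"dx":0,"dy":0,"dz":0,"yaw":0},{"dx":0,"dy":0,"dz":0,"yaw":0},{"dx":0,"dy":0,"dz":0,"yaw":0},{"dx":0,"dy":0,"dz":0,"yaw":0}]'

```text
t: 5.05
eef_pos: [455.0, -297.7, 11.2]
tcp_rot: [3.142, -0.0, 1.39]
ft_force: [-0.8, 0.4, -0.1]
opening: 0.357
```

>>> drive_tool --commands '[{"dx":0,"dy":0,"dz":0,"yaw":0},{"dx":0,"dy":0,"dz":0,"yaw":0},{"dx":0,"dy":0,"dz":0,"yaw":0},{"dx":0,"dy":0,"dz":0,"yaw":0},{"dx":0,"dy":0,"dz":0,"yaw":0}]'

```text
t: 5.47
eef_pos: [454.9, -297.7, 11.2]
tcp_rot: [3.142, -0.0, 1.39]
ft_force: [0.4, -0.4, -0.5]
opening: 0.022
```

>>> drive_tool --commands '[{"dx":0,"dy":0,"dz":2,"yaw":0},{"dx":0,"dy":0,"dz":10,"yaw":0},{"dx":0,"dy":0,"dz":20,"yaw":0},{"dx":0,"dy":0,"dz":25,"yaw":0},{"dx":0,"dy":0,"dz":25,"yaw":0}]'

```text
t: 5.88
eef_pos: [454.8, -297.6, 94.7]
tcp_rot: [-3.141, -0.0, 1.39]
ft_force: [-0.1, 0.3, 0.2]
opening: 0.004
```

Run:
```python
from h import *
save('top','t2.png');im=save('side','s2.png')
cv2.imwrite('pics/s2z.png',cv2.resize(im[100:260,320:480,::-1],None,fx=4,fy=3.5,interpolation=cv2.INTER_CUBIC))
```

```text
(no output)
```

View pics/t2.png

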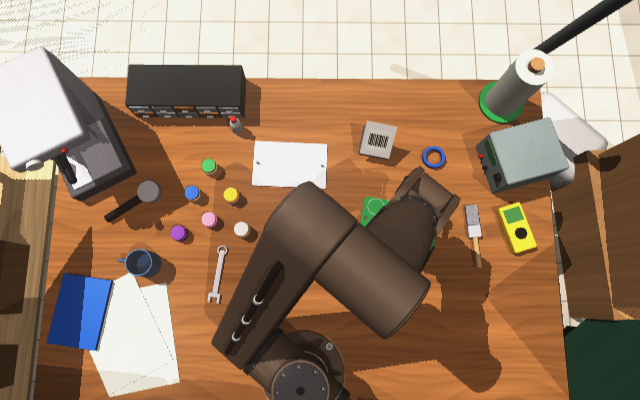

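View pics/s2z.png

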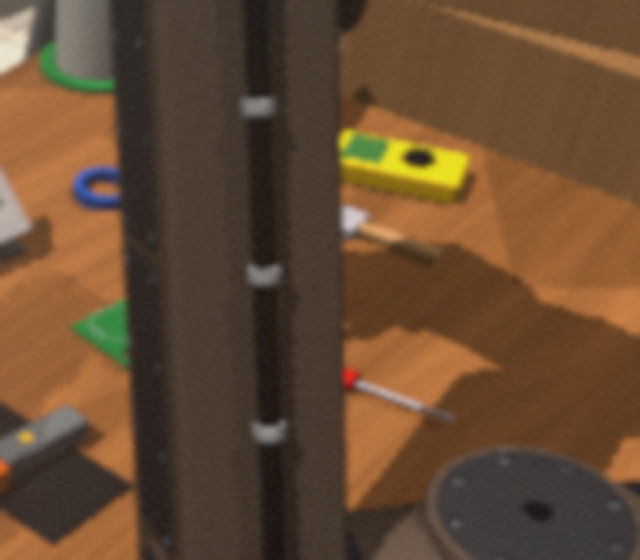

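>>> drive_tool --commands '[{"dx":0,"dy":38,"dz":0,"yaw":0},{"dx":0,"dy":38,"dz":0,"yaw":0},{"dx":0,"dy":38,"dz":0,"yaw":0},{"dx":0,"dy":38,"dz":0,"yaw":0},{"dx":0,"dy":38,"dz":0,"yaw":0}]' --grip 0.4

```text
t: 6.4
eef_pos: [454.5, -106.2, 93.4]
tcp_rot: [3.141, 0.0, 1.39]
ft_force: [1.2, 1.3, -0.4]
opening: 0.296
```

Run:
```python
from h import *
save('top','t3.png');im=save('side','s3.png')
s=env.state();print(s['eef_pos'],s['opening'],s['joints']);print(proj('top',s['eef_pos']),proj('side',s['eef_pos']))
```

```text
[ 454.02146063 -103.54767006   93.43171807] 0.37050340220948985 [-3.66462350e-01  3.90153247e-01  2.03266994e+00  5.43513341e-04
  7.20031972e-01 -1.90735356e-01]
[[337.99283407 219.01131554]] [[340.96721881 198.83066047]]
```

View pics/t3.png

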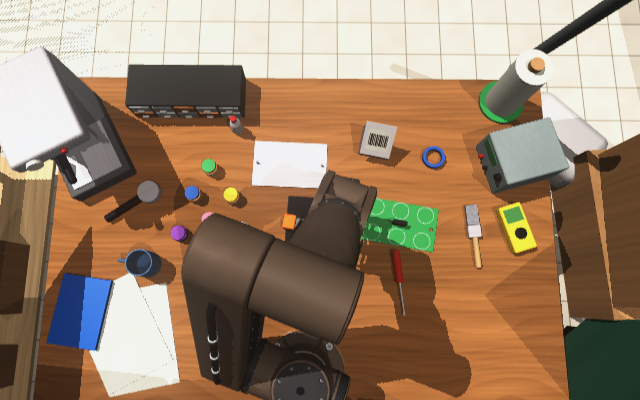

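View pics/s3.png

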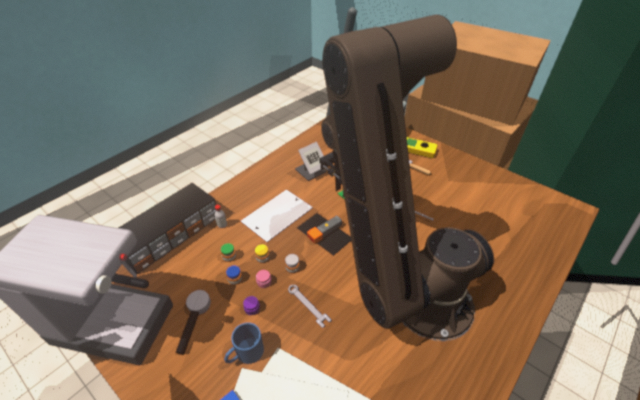

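>>> drive_tool --commands '[{"dx":20,"dy":35,"dz":0,"yaw":0},{"dx":20,"dy":35,"dz":0,"yaw":0},{"dx":20,"dy":35,"dz":0,"yaw":0},{"dx":20,"dy":35,"dz":0,"yaw":0},{"dx":20,"dy":35,"dz":0,"yaw":0}]'

```text
t: 6.92
eef_pos: [555.8, 68.6, 93.4]
tcp_rot: [3.141, 0.0, 1.39]
ft_force: [0.9, -0.6, 0.8]
opening: 0.398
```

Run:
```python
from h import *
im=save('side','s4.png');t=save('top','t4.png')
s=env.state();print(s['eef_pos'],s['opening'],s['joints']);p=proj('side',s['eef_pos'])[0];print(p)
x,y=p.astype(int);cv2.circle(im,(x,y),1,(255,0,0),-1)
cv2.imwrite('pics/s4z.png',cv2.resize(im[max(0,y-80):y+60,x-80:x+80,::-1],None,fx=4.5,fy=4,interpolation=cv2.INTER_CUBIC))
```

```text
[557.19698363  70.85932012  93.18151834] 0.4014939827261182 [8.66097164e-03 5.03464197e-01 1.80835461e+00 5.76299014e-04
 8.27996524e-01 1.84858653e-01]
[288.17848183 211.62500446]
```

View pics/s4z.png

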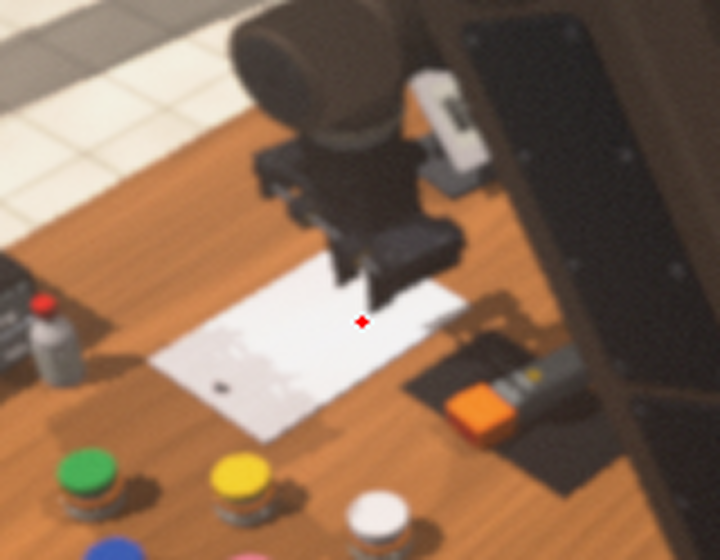

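View pics/t4.png

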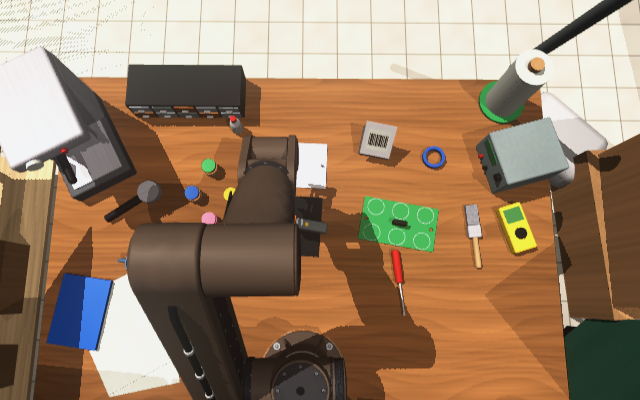

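>>> drive_tool --commands '[{"dx":-14,"dy":25,"dz":0,"yaw":0},{"dx":-14,"dy":25,"dz":0,"yaw":0},{"dx":0,"dy":0,"dz":-30,"yaw":0},{"dx":0,"dy":0,"dz":-30,"yaw":0},{"dx":0,"dy":0,"dz":0,"yaw":0}]'

```text
t: 7.43
eef_pos: [524.4, 116.5, 29.5]
tcp_rot: [-3.135, 0.002, 1.391]
ft_force: [-1.0, 0.3, -0.4]
opening: 0.403
```

Run:
```python
from h import *
im=save('side','s5.png')
s=env.state();print(s['eef_pos'],s['opening'],s['tcp_rot']);P=s['eef_pos'];p=proj('side',P)[0];print(p)
x,y=p.astype(int)
z=cv2.resize(im[y-60:y+40,x-60:x+60,::-1],None,fx=6,fy=6,interpolation=cv2.INTER_CUBIC)
for dz in (0,20,40):
    q=(proj('side',P+[0,0,dz])[0]-[x-60,y-60]+.5)*6;cv2.circle(z,tuple(q.astype(int)),2,(0,0,255),-1)
d=np.array([.98,-.18,0])*19
for sg in(1,-1):
    q=(proj('side',P+sg*d)[0]-[x-60,y-60]+.5)*6;cv2.circle(z,tuple(q.astype(int)),2,(255,0,0),-1)
cv2.imwrite('pics/s5z.png',z)
```

```text
[525.54669829 116.44873915  31.68455307] 0.40124752683968606 [-3.13713508e+00  1.40890095e-03  1.39013489e+00]
[286.72109121 234.57674602]
```

View pics/s5z.png

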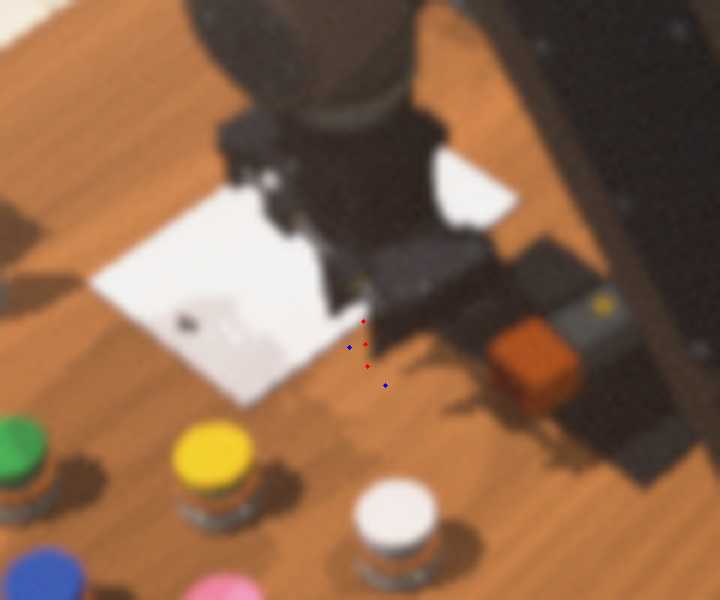

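>>> drive_tool --commands '[{"dx":0,"dy":0,"dz":-15,"yaw":0},{"dx":0,"dy":0,"dz":-10,"yaw":0},{"dx":0,"dy":0,"dz":-3,"yaw":0},{"dx":0,"dy":0,"dz":0,"yaw":0},{"dx":0,"dy":0,"dz":0,"yaw":0}]'

```text
t: 7.9
eef_pos: [527.3, 117.0, 6.0]
tcp_rot: [3.141, -0.0, 1.39]
ft_force: [-0.2, 0.5, 0.3]
opening: 0.399
```

>>> drive_tool --commands '[{"dx":0,"dy":0,"dz":-1,"yaw":0},{"dx":0,"dy":0,"dz":-1,"yaw":0},{"dx":0,"dy":0,"dz":0,"yaw":0},{"dx":0,"dy":0,"dz":0,"yaw":0},{"dx":0,"dy":0,"dz":0,"yaw":0}]'

```text
t: 8.32
eef_pos: [527.0, 117.3, 3.4]
tcp_rot: [3.141, -0.0, 1.391]
ft_force: [0.0, 0.1, 0.2]
opening: 0.399
```

Run:
```python
from h import *
im=save('side','s6.png');t=save('top','t6.png')
s=env.state();print(s['eef_pos'],s['opening'],s['tcp_rot'],s['ft_force']);P=s['eef_pos'];p=proj('side',P)[0];print(p)
x,y=p.astype(int)
z=cv2.resize(im[y-60:y+40,x-60:x+60,::-1],None,fx=6,fy=6,interpolation=cv2.INTER_CUBIC)
for dz in (0,20,40):
    q=(proj('side',P+[0,0,dz])[0]-[x-60,y-60]+.5)*6;cv2.circle(z,tuple(q.astype(int)),2,(0,0,255),-1)
d=np.array([.98,-.18,0])*19
for sg in(1,-1):
    q=(proj('side',P+sg*d)[0]-[x-60,y-60]+.5)*6;cv2.circle(z,tuple(q.astype(int)),2,(255,0,0),-1)
cv2.imwrite('pics/s6z.png',z)
H=hsv(t);h,s,v=H[...,0],H[...,1],H[...,2]
print('plate',rect('top',box(t,350,445,190,260)&(h>50)&(h<80)&(s>80),5))
```

```text
[526.96445192 117.26658414   3.31695691] 0.39997404418643434 [3.14150444e+00 1.27387779e-05 1.39051876e+00] [ 0.26026026 -0.1418094   0.32703089]
[286.74330484 239.59835467]
plate (array([ 454.7, -299.8]), array([239.8, 138.4]), 79.7, array([ 453.9, -299.9]), 3156)
```

View pics/s6z.png

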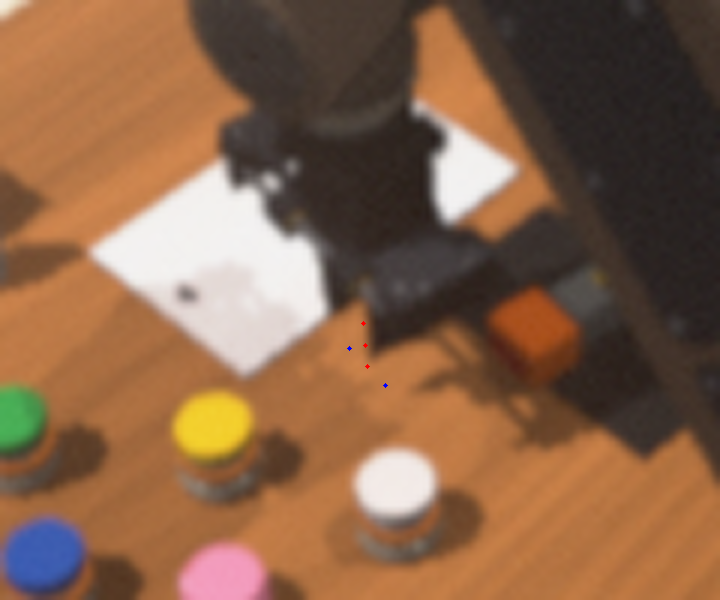

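>>> drive_tool --commands '[{"dx":0,"dy":0,"dz":-6,"yaw":0},{"dx":0,"dy":0,"dz":-6,"yaw":0},{"dx":0,"dy":0,"dz":-4,"yaw":0},{"dx":0,"dy":0,"dz":0,"yaw":0}]'

```text
t: 8.75
eef_pos: [526.4, 117.2, -13.9]
tcp_rot: [-3.14, 0.0, 1.39]
ft_force: [-1.1, -0.0, -0.5]
opening: 0.405
```

>>> drive_tool --commands '[{"dx":0,"dy":0,"dz":-1,"yaw":0},{"dx":0,"dy":0,"dz":-1,"yaw":0},{"dx":0,"dy":0,"dz":0,"yaw":0}]'

```text
t: 9.0
eef_pos: [527.0, 117.2, -14.9]
tcp_rot: [-3.142, 0.0, 1.39]
ft_force: [0.8, 0.3, -0.1]
opening: 0.398
```

>>> drive_tool --commands '[{"dx":0,"dy":0,"dz":-1,"yaw":0},{"dx":0,"dy":0,"dz":-1,"yaw":0},{"dx":0,"dy":0,"dz":-1,"yaw":0},{"dx":0,"dy":0,"dz":0,"yaw":0}]'

```text
t: 9.33
eef_pos: [526.9, 117.2, -17.9]
tcp_rot: [-3.142, 0.0, 1.39]
ft_force: [-0.3, -0.4, -0.1]
opening: 0.401
```

>>> drive_tool --commands '[{"dx":0,"dy":0,"dz":-1,"yaw":0},{"dx":0,"dy":0,"dz":-1,"yaw":0},{"dx":0,"dy":0,"dz":0,"yaw":0},{"dx":0,"dy":0,"dz":0,"yaw":0}]'

```text
t: 9.67
eef_pos: [526.9, 117.2, -19.8]
tcp_rot: [-3.142, 0.0, 1.39]
ft_force: [-0.5, 0.4, -0.5]
opening: 0.397
```

>>> drive_tool --commands '[{"dx":0,"dy":0,"dz":-1,"yaw":0},{"dx":0,"dy":0,"dz":0,"yaw":0},{"dx":0,"dy":0,"dz":0,"yaw":0}]'

```text
t: 9.92
eef_pos: [527.0, 117.2, -20.8]
tcp_rot: [3.142, 0.0, 1.39]
ft_force: [0.7, 0.1, -0.2]
opening: 0.4
```

>>> drive_tool --commands '[{"dx":0,"dy":0,"dz":-1,"yaw":0},{"dx":0,"dy":0,"dz":0,"yaw":0},{"dx":0,"dy":0,"dz":0,"yaw":0}]'

```text
t: 10.17
eef_pos: [527.0, 117.2, -21.8]
tcp_rot: [3.142, 0.0, 1.39]
ft_force: [-1.3, -0.1, 0.4]
opening: 0.399
```

>>> drive_tool --commands '[{"dx":0,"dy":0,"dz":-1,"yaw":0},{"dx":0,"dy":0,"dz":-1,"yaw":0},{"dx":0,"dy":0,"dz":0,"yaw":0},{"dx":0,"dy":0,"dz":0,"yaw":0}]'

```text
t: 10.5
eef_pos: [526.9, 117.2, -23.8]
tcp_rot: [-3.142, 0.0, 1.39]
ft_force: [0.0, 0.6, -0.6]
opening: 0.398
```

Run:
```python
from h import *
im=save('side','s7.png')
s=env.state();print(s['eef_pos'],s['opening'],s['ft_force']);P=s['eef_pos'];p=proj('side',P)[0];print(p)
x,y=p.astype(int)
z=cv2.resize(im[y-70:y+30,x-60:x+60,::-1],None,fx=6,fy=6,interpolation=cv2.INTER_CUBIC)
for dz in (0,20,40):
    q=(proj('side',P+[0,0,dz])[0]-[x-60,y-70]+.5)*6;cv2.circle(z,tuple(q.astype(int)),2,(0,0,255),-1)
d=np.array([.98,-.18,0])*19
P=P*[1,1,0]
for sg in(1,-1):
    q=(proj('side',P+sg*d)[0]-[x-60,y-70]+.5)*6;cv2.circle(z,tuple(q.astype(int)),2,(255,0,0),-1)
cv2.imwrite('pics/s7z.png',z)
```

```text
[526.97179524 117.26443664 -23.78053512] 0.4000558754374684 [ 1.11780509 -0.38719506 -0.27318702]
[287.17425005 244.32222944]
```

View pics/s7z.png

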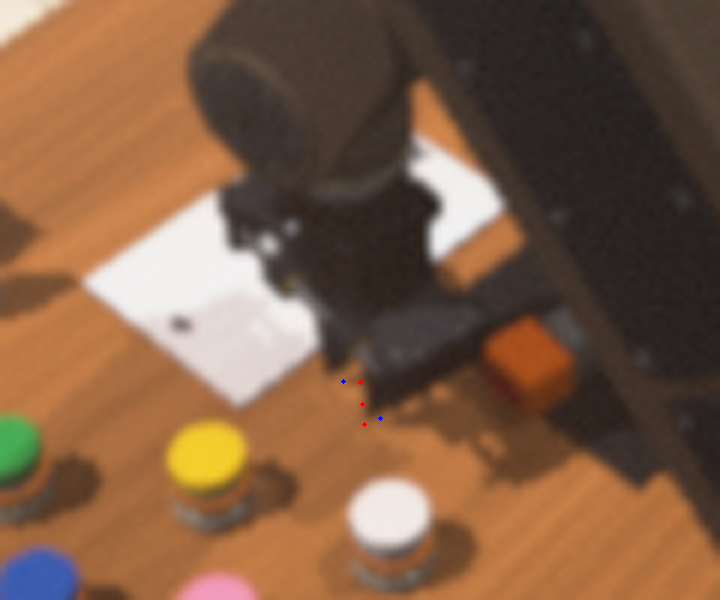

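>>> drive_tool --commands '[{"dx":0,"dy":0,"dz":-1,"yaw":0},{"dx":0,"dy":0,"dz":-1,"yaw":0},{"dx":0,"dy":0,"dz":0,"yaw":0}]'

```text
t: 10.8
eef_pos: [526.9, 117.2, -25.9]
tcp_rot: [-3.141, 0.0, 1.39]
ft_force: [-0.9, -0.7, 0.4]
opening: 0.401
```

>>> drive_tool --commands '[{"dx":0,"dy":0,"dz":-1,"yaw":0},{"dx":0,"dy":0,"dz":-1,"yaw":0},{"dx":0,"dy":0,"dz":0,"yaw":0}]'

```text
t: 11.05
eef_pos: [526.9, 117.2, -27.9]
tcp_rot: [-3.141, 0.0, 1.39]
ft_force: [0.1, 0.1, -0.7]
opening: 0.404
```

>>> drive_tool --commands '[{"dx":0,"dy":0,"dz":-1,"yaw":0},{"dx":0,"dy":0,"dz":0,"yaw":0},{"dx":0,"dy":0,"dz":0,"yaw":0}]'

```text
t: 11.3
eef_pos: [527.0, 117.3, -28.8]
tcp_rot: [3.142, 0.0, 1.391]
ft_force: [0.6, 0.5, 0.8]
opening: 0.399
```

>>> drive_tool --commands '[{"dx":0,"dy":0,"dz":-1,"yaw":0},{"dx":0,"dy":0,"dz":0,"yaw":0},{"dx":0,"dy":0,"dz":0,"yaw":0}]'

```text
t: 11.55
eef_pos: [526.9, 117.2, -29.8]
tcp_rot: [-3.142, 0.0, 1.39]
ft_force: [0.8, -0.5, 0.1]
opening: 0.402
```

>>> drive_tool --commands '[{"dx":0,"dy":0,"dz":-1,"yaw":0},{"dx":0,"dy":0,"dz":0,"yaw":0},{"dx":0,"dy":0,"dz":0,"yaw":0}]'

```text
t: 11.8
eef_pos: [526.9, 117.3, -30.8]
tcp_rot: [-3.142, 0.0, 1.391]
ft_force: [0.1, 0.1, 0.5]
opening: 0.397
```

>>> drive_tool --commands '[{"dx":0,"dy":0,"dz":-1,"yaw":0},{"dx":0,"dy":0,"dz":0,"yaw":0},{"dx":0,"dy":0,"dz":0,"yaw":0}]'

```text
t: 12.05
eef_pos: [526.9, 117.2, -31.8]
tcp_rot: [-3.142, 0.0, 1.39]
ft_force: [0.2, 0.2, -1.3]
opening: 0.402
```

>>> drive_tool --commands '[{"dx":0,"dy":0,"dz":-1,"yaw":0},{"dx":0,"dy":0,"dz":0,"yaw":0},{"dx":0,"dy":0,"dz":0,"yaw":0}]'

```text
t: 12.3
eef_pos: [526.9, 117.2, -32.8]
tcp_rot: [-3.142, 0.0, 1.39]
ft_force: [-0.4, -0.3, 0.4]
opening: 0.401
```

Run:
```python
from h import *
im=save('side','s8.png')
s=env.state();print(s['eef_pos'],s['opening'],s['ft_force']);P=s['eef_pos']*[1,1,0];p=proj('side',P)[0];print(p)
x,y=p.astype(int)
z=cv2.resize(im[y-50:y+30,x-50:x+50,::-1],None,fx=7,fy=7,interpolation=cv2.INTER_CUBIC)
d=np.array([.98,-.18,0])*19
for sg in(1,-1):
    q=(proj('side',P+sg*d)[0]-[x-50,y-50]+.5)*7;cv2.circle(z,tuple(q.astype(int)),2,(255,0,0),-1);print(q)
cv2.imwrite('pics/s8z.png',z)
```

```text
[526.99569803 117.23733794 -32.73753116] 0.39977459434036217 [-0.01998097  0.0957013  -1.11768835]
[286.7961979  240.17459692]
[338.03400614 333.12348764]
[380.4283   376.644793]
```

View pics/s8z.png

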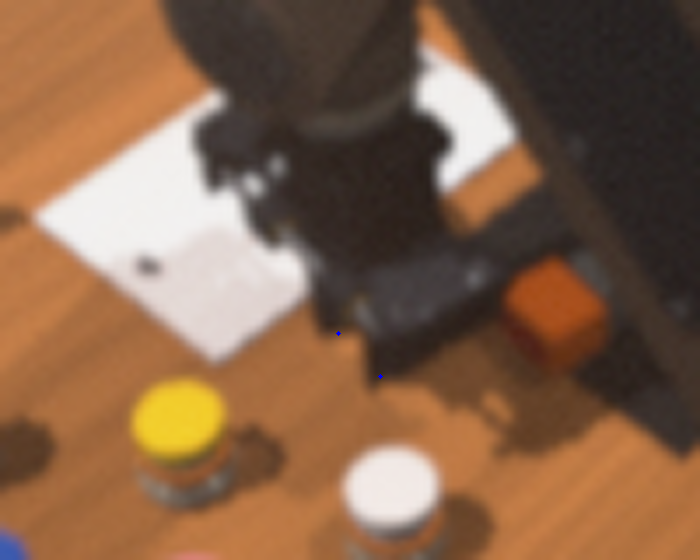

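>>> drive_tool --commands '[{"dx":0,"dy":0,"dz":-1,"yaw":0},{"dx":0,"dy":0,"dz":0,"yaw":0},{"dx":0,"dy":0,"dz":0,"yaw":0}]'

```text
t: 12.6
eef_pos: [527.0, 117.2, -33.8]
tcp_rot: [3.142, 0.0, 1.39]
ft_force: [0.6, 0.0, 0.6]
opening: 0.401
```

>>> drive_tool --commands '[{"dx":0,"dy":0,"dz":-1,"yaw":0},{"dx":0,"dy":0,"dz":0,"yaw":0},{"dx":0,"dy":0,"dz":0,"yaw":0}]'

```text
t: 12.85
eef_pos: [526.9, 117.2, -34.8]
tcp_rot: [-3.142, 0.0, 1.39]
ft_force: [0.6, 0.4, 0.2]
opening: 0.398
```

>>> drive_tool --commands '[{"dx":0,"dy":0,"dz":-1,"yaw":0},{"dx":0,"dy":0,"dz":0,"yaw":0},{"dx":0,"dy":0,"dz":0,"yaw":0}]'

```text
t: 13.1
eef_pos: [527.0, 117.3, -35.8]
tcp_rot: [3.142, 0.0, 1.39]
ft_force: [-0.2, 0.3, 0.4]
opening: 0.401
```

>>> drive_tool --commands '[{"dx":0,"dy":0,"dz":-1,"yaw":0},{"dx":0,"dy":0,"dz":0,"yaw":0},{"dx":0,"dy":0,"dz":0,"yaw":0}]'

```text
t: 13.35
eef_pos: [527.0, 117.3, -36.1]
tcp_rot: [3.141, -0.0, 1.39]
ft_force: [-2.4, -0.4, 9.3]
opening: 0.399
```

>>> drive_tool --commands '[{"dx":0,"dy":0,"dz":-1,"yaw":0},{"dx":0,"dy":0,"dz":0,"yaw":0},{"dx":0,"dy":0,"dz":0,"yaw":0}]'

```text
t: 13.6
eef_pos: [527.1, 117.2, -36.2]
tcp_rot: [3.141, -0.0, 1.39]
ft_force: [-5.3, -1.3, 23.8]
opening: 0.401
```

>>> drive_tool --commands '[{"dx":0,"dy":0,"dz":-1,"yaw":0},{"dx":0,"dy":0,"dz":0,"yaw":0},{"dx":0,"dy":0,"dz":0,"yaw":0}]'

```text
t: 13.85
eef_pos: [527.1, 117.3, -36.2]
tcp_rot: [3.14, -0.0, 1.391]
ft_force: [-8.7, -1.8, 36.8]
opening: 0.401
```

>>> drive_tool --commands '[{"dx":0,"dy":0,"dz":38.8,"yaw":0},{"dx":0,"dy":0,"dz":35,"yaw":0},{"dx":-7,"dy":-38,"dz":20,"yaw":0},{"dx":-7,"dy":-38,"dz":0,"yaw":0},{"dx":-7,"dy":-38,"dz":0,"yaw":0}]' --grip 0.7

```text
t: 14.27
eef_pos: [506.5, 4.0, 55.7]
tcp_rot: [3.138, -0.0, 1.392]
ft_force: [0.9, -0.5, 0.1]
opening: 0.678
```

>>> drive_tool --commands '[{"dx":-7,"dy":-38,"dz":0,"yaw":0},{"dx":-7,"dy":-38,"dz":0,"yaw":0},{"dx":-7,"dy":-38,"dz":0,"yaw":0},{"dx":-7,"dy":-38,"dz":0,"yaw":0},{"dx":-7,"dy":-38,"dz":0,"yaw":0}]'

```text
t: 14.68
eef_pos: [470.6, -187.0, 54.3]
tcp_rot: [3.141, 0.0, 1.39]
ft_force: [1.4, -0.7, 0.4]
opening: 0.701
```

>>> drive_tool --commands '[{"dx":-7,"dy":-38,"dz":0,"yaw":0},{"dx":-7,"dy":-38,"dz":0,"yaw":0},{"dx":-2,"dy":-37,"dz":0,"yaw":0},{"dx":0,"dy":0,"dz":-30,"yaw":0},{"dx":0,"dy":0,"dz":0,"yaw":0}]'

```text
t: 15.1
eef_pos: [453.4, -298.8, 21.1]
tcp_rot: [-3.138, -0.002, 1.387]
ft_force: [-0.9, 1.6, -1.2]
opening: 0.701
```

>>> drive_tool --commands '[{"dx":0,"dy":0,"dz":-20,"yaw":0},{"dx":0,"dy":0,"dz":-15,"yaw":0},{"dx":0,"dy":0,"dz":-8,"yaw":0},{"dx":0,"dy":0,"dz":-4,"yaw":0},{"dx":0,"dy":0,"dz":-2,"yaw":0}]'

```text
t: 15.52
eef_pos: [455.4, -297.4, -24.7]
tcp_rot: [-3.141, -0.0, 1.391]
ft_force: [-0.0, -0.3, 0.4]
opening: 0.699
```

>>> drive_tool --commands '[{"dx":0,"dy":0,"dz":0,"yaw":0},{"dx":0,"dy":0,"dz":0,"yaw":0},{"dx":0,"dy":0,"dz":0,"yaw":0}]'

```text
t: 15.77
eef_pos: [455.6, -298.2, -24.1]
tcp_rot: [3.141, 0.0, 1.391]
ft_force: [0.7, -0.6, -0.2]
opening: 0.696
```

Close.

>>> drive_tool --commands '[{"dx":0,"dy":0,"dz":0,"yaw":0},{"dx":0,"dy":0,"dz":0,"yaw":0},{"dx":0,"dy":0,"dz":0,"yaw":0},{"dx":0,"dy":0,"dz":0,"yaw":0},{"dx":0,"dy":0,"dz":0,"yaw":0}]' --grip 0

```text
t: 16.18
eef_pos: [455.3, -298.2, -24.7]
tcp_rot: [3.141, 0.0, 1.39]
ft_force: [0.1, -0.2, -0.1]
opening: 0.406
```

>>> drive_tool --commands '[{"dx":0,"dy":0,"dz":0,"yaw":0},{"dx":0,"dy":0,"dz":0,"yaw":0},{"dx":0,"dy":0,"dz":0,"yaw":0},{"dx":0,"dy":0,"dz":0,"yaw":0},{"dx":0,"dy":0,"dz":0,"yaw":0}]'

```text
t: 16.6
eef_pos: [455.2, -298.1, -24.8]
tcp_rot: [-3.142, -0.0, 1.391]
ft_force: [0.5, -0.5, 0.6]
opening: 0.147
```

>>> drive_tool --commands '[{"dx":0,"dy":0,"dz":2,"yaw":0},{"dx":0,"dy":0,"dz":2,"yaw":0},{"dx":0,"dy":0,"dz":10,"yaw":0},{"dx":0,"dy":0,"dz":20,"yaw":0},{"dx":0,"dy":0,"dz":20,"yaw":0}]'

```text
t: 17.02
eef_pos: [454.9, -297.8, 29.9]
tcp_rot: [-3.14, -0.001, 1.39]
ft_force: [-0.4, 1.1, -3.0]
opening: 0.146
```

>>> drive_tool --commands '[{"dx":3,"dy":33,"dz":15,"yaw":0.6},{"dx":3,"dy":35,"dz":15,"yaw":0.6},{"dx":3,"dy":36,"dz":0,"yaw":0.6},{"dx":3,"dy":36,"dz":0,"yaw":0.6},{"dx":3,"dy":36,"dz":0,"yaw":0.7}]'

```text
t: 17.43
eef_pos: [470.2, -120.7, 60.3]
tcp_rot: [3.14, 0.0, 1.444]
ft_force: [0.9, -0.0, -3.5]
opening: 0.143
```

>>> drive_tool --commands '[{"dx":3,"dy":34,"dz":0,"yaw":0.7},{"dx":29.4,"dy":23,"dz":0,"yaw":0.7},{"dx":29.4,"dy":23,"dz":0,"yaw":0.7},{"dx":29.4,"dy":23,"dz":0,"yaw":0.7},{"dx":29.4,"dy":23,"dz":0,"yaw":0.7}]'

```text
t: 17.85
eef_pos: [592.0, 5.5, 60.2]
tcp_rot: [3.141, 0.0, 1.507]
ft_force: [-0.1, -0.8, -2.6]
opening: 0.145
```

>>> drive_tool --commands '[{"dx":29.4,"dy":23,"dz":0,"yaw":0.7},{"dx":29.4,"dy":23,"dz":0,"yaw":0.5},{"dx":0,"dy":0,"dz":0,"yaw":0},{"dx":0,"dy":0,"dz":-20,"yaw":0},{"dx":0,"dy":0,"dz":0,"yaw":0}]'

```text
t: 18.27
eef_pos: [648.1, 50.4, 37.0]
tcp_rot: [-3.138, 0.0, 1.527]
ft_force: [-0.8, 0.3, -4.1]
opening: 0.148
```

Run:
```python
from h import *
im=save('side','s9.png');t=save('top','t9.png')
s=env.state();print(s['eef_pos'],s['opening'],np.degrees(s['tcp_rot'][2]),s['ft_force'])
cv2.imwrite('pics/s9z.png',cv2.resize(im[150:270,200:340,::-1],None,fx=5.5,fy=5,interpolation=cv2.INTER_CUBIC))
```

```text
[648.99550453  49.76635979  39.2720509 ] 0.1463430806439863 87.46049658810583 [ 0.44278939  0.28471004 -2.79488086]
```

View pics/s9z.png

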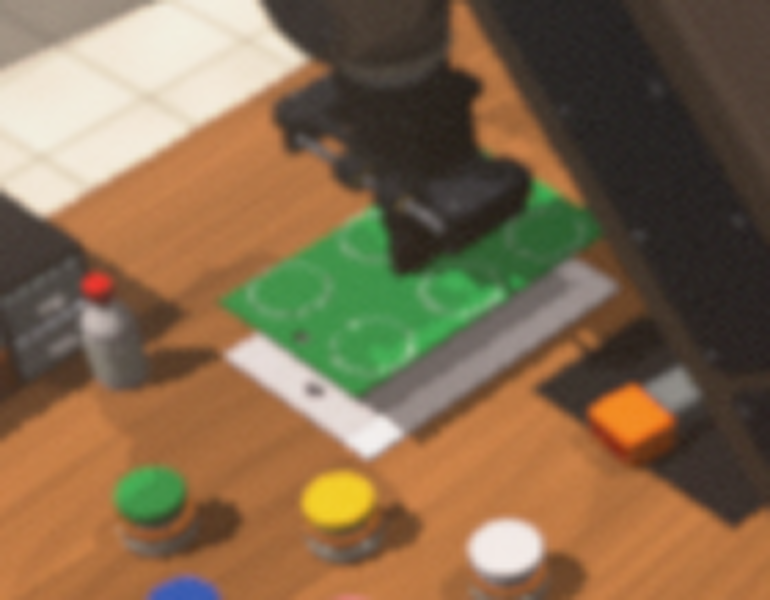

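View pics/t9.png

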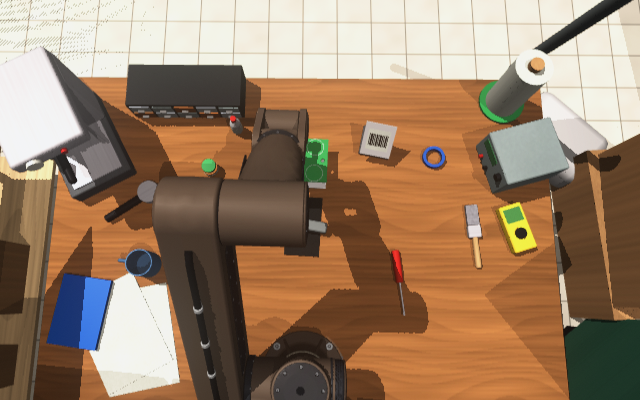

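>>> drive_tool --commands '[{"dx":0,"dy":0,"dz":-20,"yaw":0},{"dx":0,"dy":0,"dz":-10,"yaw":0},{"dx":0,"dy":0,"dz":-10,"yaw":0},{"dx":0,"dy":0,"dz":0,"yaw":0},{"dx":0,"dy":0,"dz":0,"yaw":0}]'

```text
t: 18.78
eef_pos: [649.5, 49.7, -0.8]
tcp_rot: [-3.141, 0.0, 1.526]
ft_force: [-1.2, 0.1, -1.9]
opening: 0.148
```

Run:
```python
from h import *
im=save('side','s10.png');t=save('top','t10.png')
s=env.state();print(s['eef_pos'],s['opening'],np.degrees(s['tcp_rot'][2]),s['ft_force'])
cv2.imwrite('pics/s10z.png',cv2.resize(im[190:250,230:320,::-1],None,fx=8,fy=8,interpolation=cv2.INTER_CUBIC))
cv2.imwrite('pics/t10z.png',cv2.resize(t[130:200,240:350,::-1],None,fx=7,fy=7,interpolation=cv2.INTER_CUBIC))
```

```text
[ 6.50044446e+02  4.97739918e+01 -6.10703430e-02] 0.14623450374465993 87.45887896504672 [ 0.78135119  0.27386241 -2.69822991]
```

View pics/s10z.png

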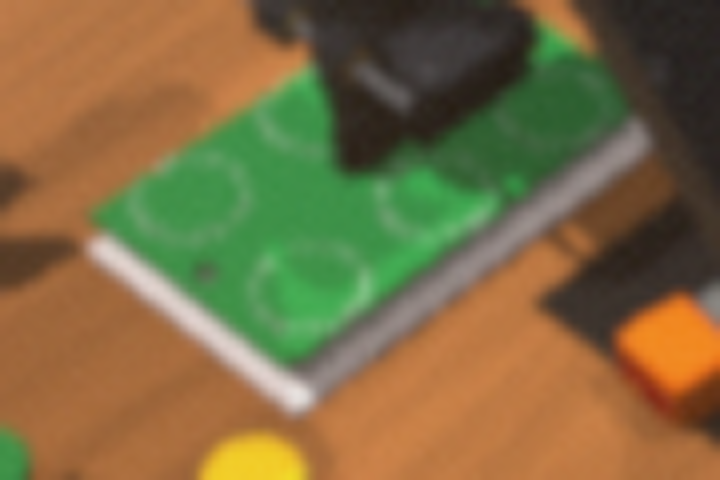

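View pics/t10z.png

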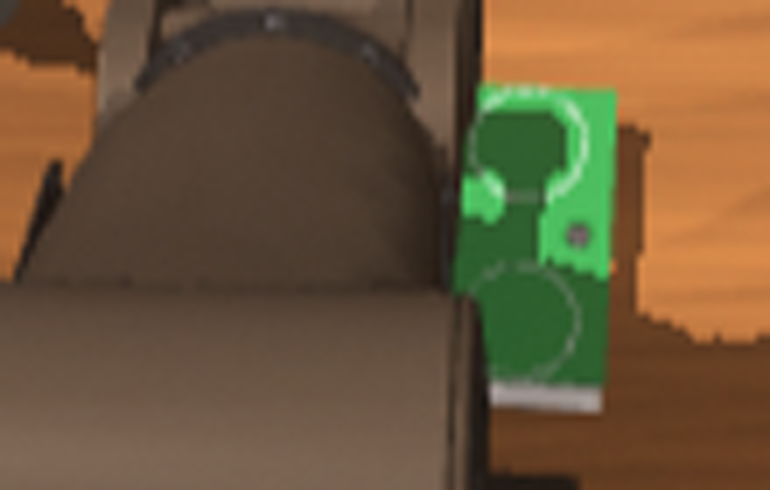

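Run:
```python
from h import *
f=lambda p,kx,ky,ox,oy:(((p[0]+.5)/kx-.5+ox),((p[1]+.5)/ky-.5+oy))
hl=at_z('side',f((205,270),8,8,230,190),29.7);pl=[at_z('side',f((284,215),5,4.5,200,180),z).round(1) for z in(8,11,14)]
hr=at_z('top',f((578,235),7,7,240,130),29.7);pr=[at_z('top',f((575,247),7,7,240,130),z).round(1) for z in(8,11,14)]
pl2=[at_z('top',f((122,229),7,7,240,130),z).round(1) for z in(8,11,14)]
print('holeL side',hl,'pinL side',pl,'top',pl2);print('holeR top',hr,'pinR top',pr)
# pin appearance refine: crop darkness-weighted
for n,c,bx in (('t0.png','top',(252,265,156,170)),('t0.png','top',(316,328,158,172)),('s1.png','side',(250,263,220,234)),('s1.png','side',(290,302,192,205))):
    im=cv2.imread('pics/'+n,0).astype(float);x0,x1,y0,y1=bx;a=im[y0:y1,x0:x1];w=np.clip(np.median(a)-25-a,0,None)
    ys,xs=np.mgrid[y0:y1,x0:x1];px=((w*xs).sum()/w.sum(),(w*ys).sum()/w.sum());print(n,np.round(px,2),at_z(c,px,11).round(1)); print(a.astype(int)[::1].tolist() if 0 else '')
# hole weighted
for n,c,bx,z in (('t0.png','top',(361,370,213,222),5),('t0.png','top',(426,436,225,234),5)):
    im=cv2.imread('pics/'+n).astype(float)[:,:,2];x0,x1,y0,y1=bx;a=im[y0:y1,x0:x1];w=np.clip(a-np.median(a)-25,0,None)
    ys,xs=np.mgrid[y0:y1,x0:x1];px=((w*xs).sum()/w.sum(),(w*ys).sum()/w.sum());print('hole',np.round(px,2),at_z(c,px,z).round(1))
```

```text
holeL side [653.6107532  151.68091607  29.7       ] pinL side [array([651.5, 150.9,   8. ]), array([649.2, 152.6,  11. ]), array([647. , 154.2,  14. ])] top [array([654.5, 154.3,   8. ]), array([653.7, 153.9,  11. ]), array([652.8, 153.5,  14. ])]
holeR top [646.10578939 -57.32442121  29.7       ] pinR top [array([646.6, -56.3,   8. ]), array([645.7, -56.3,  11. ]), array([644.9, -56.2,  14. ])]
t0.png [253.95 161.79] [655.3 163.8  11. ]

t0.png [325.35 165.82] [642.5 -68.1  11. ]

s1.png [252.76 230.99] [646.3 173.5  11. ]

s1.png [297.45 194.3 ] [654.8 -78.7  11. ]

hole [364.6  216.79] [ 476.1 -193.2    5. ]
hole [430.54 229.49] [ 435.6 -402.3    5. ]
```

>>> drive_tool --commands '[{"dx":-0.5,"dy":1,"dz":-4,"yaw":0},{"dx":0,"dy":0,"dz":-2,"yaw":0},{"dx":0,"dy":0,"dz":-2,"yaw":0},{"dx":0,"dy":0,"dz":0,"yaw":0},{"dx":0,"dy":0,"dz":0,"yaw":0}]'

```text
t: 19.3
eef_pos: [649.1, 50.9, -8.9]
tcp_rot: [-3.142, 0.0, 1.527]
ft_force: [0.6, 0.6, -2.5]
opening: 0.147
```

>>> drive_tool --commands '[{"dx":0,"dy":0,"dz":-1,"yaw":0},{"dx":0,"dy":0,"dz":-1,"yaw":0},{"dx":0,"dy":0,"dz":0,"yaw":0},{"dx":0,"dy":0,"dz":0,"yaw":0}]'

```text
t: 19.63
eef_pos: [649.2, 50.8, -10.8]
tcp_rot: [3.142, 0.0, 1.527]
ft_force: [0.6, 0.6, -2.7]
opening: 0.145
```

>>> drive_tool --commands '[{"dx":0,"dy":0,"dz":-1,"yaw":0},{"dx":0,"dy":0,"dz":-1,"yaw":0},{"dx":0,"dy":0,"dz":-1,"yaw":0},{"dx":0,"dy":0,"dz":0,"yaw":0}]'

```text
t: 19.97
eef_pos: [649.0, 50.8, -14.0]
tcp_rot: [-3.141, 0.0, 1.527]
ft_force: [0.4, -0.4, -3.6]
opening: 0.147
```

>>> drive_tool --commands '[{"dx":0,"dy":0,"dz":-1,"yaw":0},{"dx":0,"dy":0,"dz":-1,"yaw":0},{"dx":0,"dy":0,"dz":0,"yaw":0}]'

```text
t: 20.22
eef_pos: [649.1, 50.8, -16.0]
tcp_rot: [-3.141, 0.0, 1.527]
ft_force: [0.2, 0.8, -3.7]
opening: 0.149
```

Going in freely.

>>> drive_tool --commands '[{"dx":0,"dy":0,"dz":-1,"yaw":0},{"dx":0,"dy":0,"dz":-1,"yaw":0},{"dx":0,"dy":0,"dz":-1,"yaw":0},{"dx":0,"dy":0,"dz":0,"yaw":0}]'

```text
t: 20.55
eef_pos: [649.1, 50.9, -19.0]
tcp_rot: [-3.141, 0.0, 1.527]
ft_force: [0.8, -1.2, -3.1]
opening: 0.142
```

>>> drive_tool --commands '[{"dx":0,"dy":0,"dz":-1,"yaw":0},{"dx":0,"dy":0,"dz":-0.7,"yaw":0},{"dx":0,"dy":0,"dz":0,"yaw":0},{"dx":0,"dy":0,"dz":0,"yaw":0}]'

```text
t: 20.88
eef_pos: [649.2, 50.9, -20.6]
tcp_rot: [-3.142, 0.0, 1.527]
ft_force: [-0.5, 0.2, -2.6]
opening: 0.143
```

>>> drive_tool --commands '[{"dx":0,"dy":0,"dz":-0.7,"yaw":0},{"dx":0,"dy":0,"dz":0,"yaw":0},{"dx":0,"dy":0,"dz":0,"yaw":0}]'

```text
t: 21.13
eef_pos: [649.3, 50.9, -20.8]
tcp_rot: [3.141, 0.0, 1.527]
ft_force: [-1.2, -1.0, 2.6]
opening: 0.148
```

>>> drive_tool --commands '[{"dx":0,"dy":0,"dz":0,"yaw":0},{"dx":0,"dy":0,"dz":0,"yaw":0},{"dx":0,"dy":0,"dz":0,"yaw":0},{"dx":0,"dy":0,"dz":0,"yaw":0}]' --grip 0.7

```text
t: 21.47
eef_pos: [649.3, 50.8, -21.2]
tcp_rot: [3.141, 0.0, 1.527]
ft_force: [-0.7, 0.7, 0.5]
opening: 0.366
```

>>> drive_tool --commands '[{"dx":0,"dy":0,"dz":10,"yaw":0},{"dx":0,"dy":0,"dz":30,"yaw":0},{"dx":0,"dy":0,"dz":38,"yaw":0},{"dx":-25,"dy":-30,"dz":10,"yaw":0},{"dx":-25,"dy":-30,"dz":0,"yaw":0}]'

```text
t: 21.88
eef_pos: [600.8, -8.9, 70.6]
tcp_rot: [3.135, 0.001, 1.529]
ft_force: [-0.2, -0.4, 0.0]
opening: 0.686
```

>>> drive_tool --commands '[{"dx":-25,"dy":-30,"dz":0,"yaw":0},{"dx":-25,"dy":-30,"dz":0,"yaw":0},{"dx":-25,"dy":-30,"dz":0,"yaw":0},{"dx":-10,"dy":-38,"dz":0,"yaw":0},{"dx":0,"dy":0,"dz":0,"yaw":0}]'

```text
t: 22.3
eef_pos: [512.7, -142.0, 67.9]
tcp_rot: [3.14, 0.001, 1.523]
ft_force: [0.4, -0.1, 0.2]
opening: 0.703
```

Run:
```python
from h import *
im=save('side','s11.png');t=save('top','t11.png')
s=env.state();print(s['eef_pos'],s['t'])
cv2.imwrite('pics/s11z.png',cv2.resize(im[180:310,200:350,::-1],None,fx=5,fy=4.5,interpolation=cv2.INTER_CUBIC))
cv2.imwrite('pics/t11z.png',cv2.resize(t[130:250,170:350,::-1],None,fx=4.4,fy=4.4,interpolation=cv2.INTER_CUBIC))
```

```text
[ 514.08883135 -138.4880188    67.58080568] 22.4
```

View pics/s11z.png

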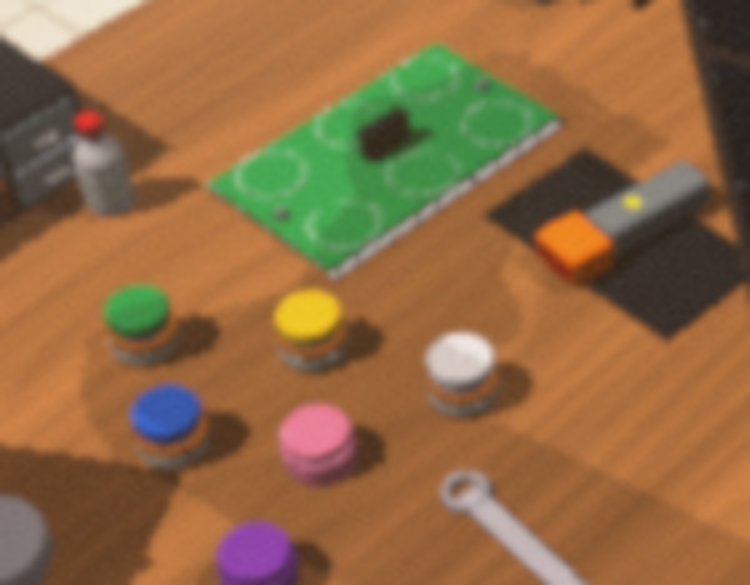

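View pics/t11z.png

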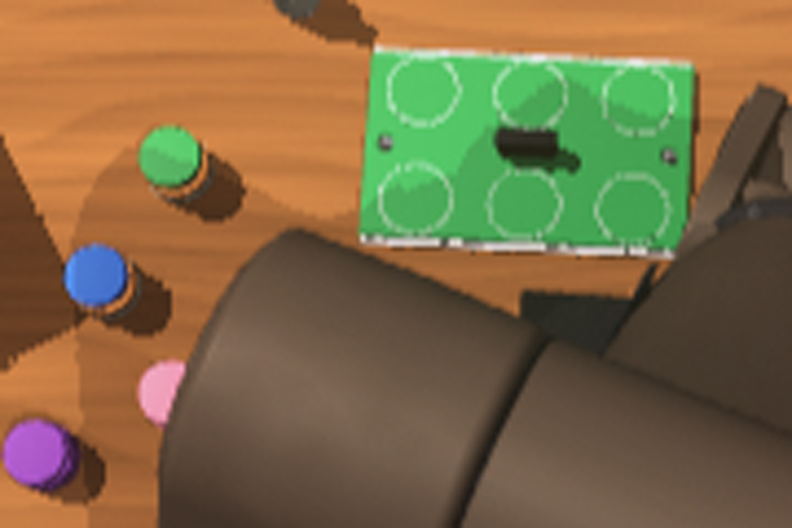

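```bash
cat >> h.py <<'E'
from scipy.optimize import least_squares
def tri(pt,ps):
    f=lambda X:np.r_[proj('top',X)[0]-pt,proj('side',X)[0]-ps]
    r=least_squares(f,[550,200,40.]);return r.x,np.abs(r.fun).max()
E
python3 - <<'E'
from h import *
f=lambda p,kx,ky,ox,oy:np.array(((p[0]+.5)/kx-.5+ox,(p[1]+.5)/ky-.5+oy))
for n,a,b in [('green',(263,115),(137,309)),('blue',(187,237),(166,411)),('yellow',(362,245),(308,314)),('white',(411,399),(460,359)),('pink',(265,356),(317,433)),('purple',(127,417),(257,550))]:
    x,e=tri(f(a,4.5,4.5,150,140),f(b,5,4.5,200,180));print(n,x.round(1),round(e,2))
print('oiler',at_z('top',(234,121),95),at_z('top',(237,131),0),at_z('side',f((108,205),5,4.5,200,180),0))
im=cv2.imread('pics/s1.png');cv2.imwrite('pics/jz.png',cv2.resize(im[230:300,215:310],None,fx=8,fy=8,interpolation=cv2.INTER_CUBIC))
E
```

```text
green [632.1 303.1  45.2] 0.61
blue [544.1 351.8  45.4] 0.56
yellow [538.8 230.2  45.7] 0.57
white [430.9 192.9  44.7] 0.58
pink [462.2 296.4  34.1] 0.63
purple [418.6 388.1  37.8] 0.69
oiler [762.52123728 218.53675921  95.        ] [764.19479828 224.21307293   0.        ] [767.1439233 225.6655793   0.       ]
```

View pics/jz.png

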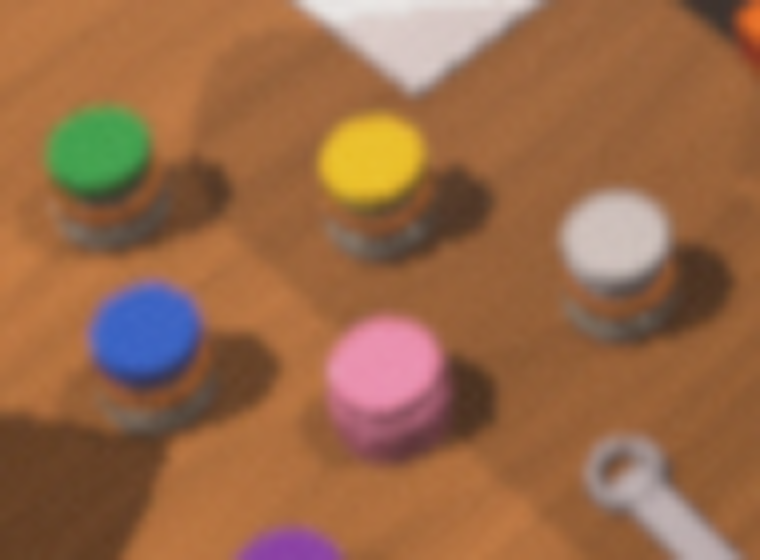

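>>> drive_tool --commands '[{"dx":2.5,"dy":36.8,"dz":0,"yaw":0},{"dx":2.5,"dy":36.8,"dz":0,"yaw":0},{"dx":2.5,"dy":36.8,"dz":0,"yaw":0},{"dx":2.5,"dy":36.8,"dz":0,"yaw":0},{"dx":2.5,"dy":36.8,"dz":0,"yaw":0}]' --grip 0

```text
t: 22.82
eef_pos: [526.7, 49.9, 67.2]
tcp_rot: [3.141, -0.0, 1.528]
ft_force: [1.0, 0.1, 0.2]
opening: 0.405
```

>>> drive_tool --commands '[{"dx":2.5,"dy":36.8,"dz":0,"yaw":0},{"dx":2.5,"dy":36.8,"dz":0,"yaw":0},{"dx":2.5,"dy":36.8,"dz":0,"yaw":0},{"dx":2.5,"dy":36.8,"dz":0,"yaw":0},{"dx":2.5,"dy":36.8,"dz":0,"yaw":0}]'

```text
t: 23.23
eef_pos: [538.5, 234.4, 67.2]
tcp_rot: [3.141, -0.0, 1.528]
ft_force: [0.6, -0.6, 0.6]
opening: 0.056
```

>>> drive_tool --commands '[{"dx":0,"dy":0,"dz":-20,"yaw":0},{"dx":0,"dy":0,"dz":-15,"yaw":0},{"dx":0,"dy":0,"dz":0,"yaw":0},{"dx":0,"dy":0,"dz":0,"yaw":0}]'

```text
t: 23.57
eef_pos: [538.5, 231.9, 31.6]
tcp_rot: [-3.14, 0.0, 1.528]
ft_force: [0.5, -0.4, 0.1]
opening: 0.004
```

Run:
```python
from h import *
im=save('side','s12.png');t=save('top','t12.png')
s=env.state();print(s['eef_pos'],s['t'],s['ft_force'],s['opening'])
cv2.imwrite('pics/s12z.png',cv2.resize(im[190:310,200:350,::-1],None,fx=5,fy=5,interpolation=cv2.INTER_CUBIC))
```

```text
[539.46604648 231.31432413  32.74429394] 23.6667 [-0.14254352 -0.54881335 -0.32968132] 0.003062446509713795
```

View pics/s12z.png

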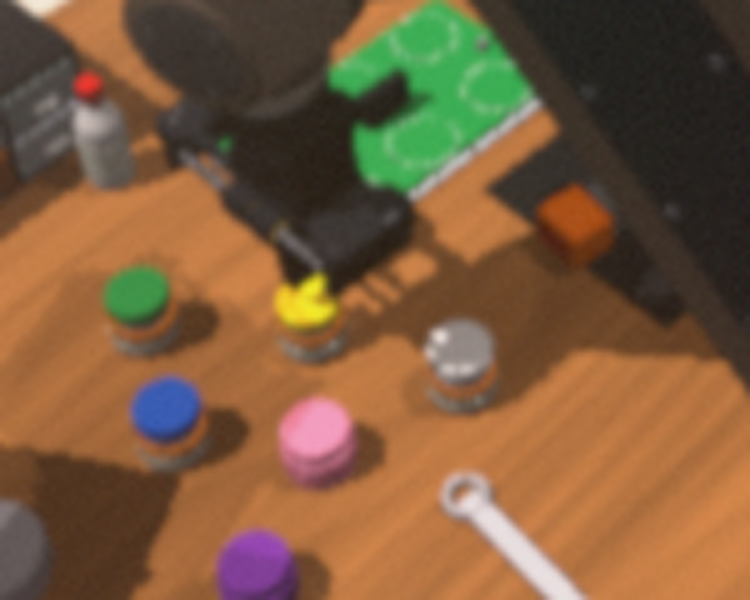

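>>> drive_tool --commands '[{"dx":0,"dy":0,"dz":-10,"yaw":0},{"dx":0,"dy":0,"dz":-5,"yaw":0},{"dx":0,"dy":0,"dz":-2,"yaw":0},{"dx":0,"dy":0,"dz":0,"yaw":0}]'

```text
t: 24.0
eef_pos: [538.9, 230.6, 14.2]
tcp_rot: [-3.141, 0.0, 1.526]
ft_force: [0.6, -0.1, 0.2]
opening: 0.006
```

>>> drive_tool --commands '[{"dx":0,"dy":0,"dz":-2,"yaw":0},{"dx":0,"dy":0,"dz":-2,"yaw":0},{"dx":0,"dy":0,"dz":-2,"yaw":0},{"dx":0,"dy":0,"dz":0,"yaw":0}]'

```text
t: 24.33
eef_pos: [539.3, 230.8, 8.8]
tcp_rot: [3.141, -0.0, 1.526]
ft_force: [0.3, 0.2, -0.3]
opening: 0.004
```

>>> drive_tool --commands '[{"dx":0,"dy":0,"dz":-2,"yaw":0},{"dx":0,"dy":0,"dz":-2,"yaw":0},{"dx":0,"dy":0,"dz":0,"yaw":0}]'

```text
t: 24.58
eef_pos: [539.3, 230.8, 4.8]
tcp_rot: [3.141, -0.0, 1.527]
ft_force: [0.4, 0.4, 0.9]
opening: 0.007
```

>>> drive_tool --commands '[{"dx":0,"dy":0,"dz":-1,"yaw":0},{"dx":0,"dy":0,"dz":-1,"yaw":0},{"dx":0,"dy":0,"dz":0,"yaw":0}]'

```text
t: 24.83
eef_pos: [539.3, 230.8, 3.0]
tcp_rot: [3.141, -0.0, 1.527]
ft_force: [-0.6, -0.3, 1.6]
opening: 0.003
```

>>> drive_tool --commands '[{"dx":0,"dy":0,"dz":-1,"yaw":0},{"dx":0,"dy":0,"dz":0,"yaw":0},{"dx":0,"dy":0,"dz":0,"yaw":0}]'

```text
t: 25.08
eef_pos: [539.4, 230.9, 2.8]
tcp_rot: [3.141, -0.0, 1.527]
ft_force: [-2.5, -3.1, 13.6]
opening: 0.007
```

>>> drive_tool --commands '[{"dx":0,"dy":0,"dz":-1,"yaw":0},{"dx":0,"dy":0,"dz":0,"yaw":0},{"dx":0,"dy":0,"dz":0,"yaw":0}]'

```text
t: 25.33
eef_pos: [539.4, 230.9, 2.7]
tcp_rot: [3.14, -0.0, 1.527]
ft_force: [-6.9, -3.7, 23.3]
opening: 0.007
```

>>> drive_tool --commands '[{"dx":0,"dy":0,"dz":20,"yaw":0},{"dx":0,"dy":0,"dz":0,"yaw":0},{"dx":0,"dy":0,"dz":0,"yaw":0},{"dx":0,"dy":0,"dz":0,"yaw":0},{"dx":0,"dy":0,"dz":0,"yaw":0}]' --grip 0.72

```text
t: 25.75
eef_pos: [538.8, 230.8, 20.1]
tcp_rot: [-3.141, 0.0, 1.527]
ft_force: [-0.7, 0.4, 0.2]
opening: 0.295
```

>>> drive_tool --commands '[{"dx":0,"dy":0,"dz":0,"yaw":0},{"dx":0,"dy":0,"dz":0,"yaw":0},{"dx":0,"dy":0,"dz":0,"yaw":0},{"dx":0,"dy":0,"dz":0,"yaw":0}]'

```text
t: 26.08
eef_pos: [539.1, 230.8, 20.6]
tcp_rot: [-3.141, 0.0, 1.527]
ft_force: [0.7, 1.1, 0.4]
opening: 0.579
```

>>> drive_tool --commands '[{"dx":0,"dy":0,"dz":-20,"yaw":0},{"dx":0,"dy":0,"dz":-20,"yaw":0},{"dx":0,"dy":0,"dz":-10,"yaw":0},{"dx":0,"dy":0,"dz":-3,"yaw":0},{"dx":0,"dy":0,"dz":0,"yaw":0}]'

```text
t: 26.5
eef_pos: [538.8, 230.7, -32.8]
tcp_rot: [-3.14, 0.001, 1.527]
ft_force: [0.1, 1.1, 0.2]
opening: 0.717
```

>>> drive_tool --commands '[{"dx":0,"dy":0,"dz":0,"yaw":0},{"dx":0,"dy":0,"dz":0,"yaw":0},{"dx":0,"dy":0,"dz":0,"yaw":0},{"dx":0,"dy":0,"dz":0,"yaw":0},{"dx":0,"dy":0,"dz":0,"yaw":0}]' --grip 0.3

```text
t: 26.92
eef_pos: [539.5, 230.9, -31.5]
tcp_rot: [3.141, -0.0, 1.527]
ft_force: [-1.0, 0.5, 4.8]
opening: 0.5
```

>>> drive_tool --commands '[{"dx":0,"dy":0,"dz":5,"yaw":0},{"dx":0,"dy":0,"dz":25,"yaw":0},{"dx":10,"dy":-14,"dz":25,"yaw":0},{"dx":20,"dy":-28,"dz":0,"yaw":0},{"dx":20,"dy":-28,"dz":0,"yaw":0}]' --grip 0.1

```text
t: 27.33
eef_pos: [590.1, 160.9, 24.9]
tcp_rot: [3.139, -0.001, 1.529]
ft_force: [1.2, 0.1, -1.2]
opening: 0.495
```

>>> drive_tool --commands '[{"dx":21,"dy":-30,"dz":0,"yaw":0},{"dx":0,"dy":0,"dz":0,"yaw":0},{"dx":0,"dy":0,"dz":-20,"yaw":0},{"dx":0,"dy":0,"dz":-15,"yaw":0},{"dx":0,"dy":0,"dz":0,"yaw":0}]'

```text
t: 27.75
eef_pos: [608.6, 130.5, -14.5]
tcp_rot: [-3.138, 0.001, 1.526]
ft_force: [0.2, -0.8, -0.9]
opening: 0.499
```

Run:
```python
from h import *
im=save('side','s13.png')
s=env.state();print(s['eef_pos'],s['t'],s['ft_force'],s['opening'])
cv2.imwrite('pics/s13z.png',cv2.resize(im[180:300,200:350,::-1],None,fx=5,fy=5,interpolation=cv2.INTER_CUBIC))
```

```text
[609.19886822 130.78922885 -13.1208435 ] 27.8 [ 0.22608601  0.18060799 -0.61155611] 0.49751793271192385
```

View pics/s13z.png

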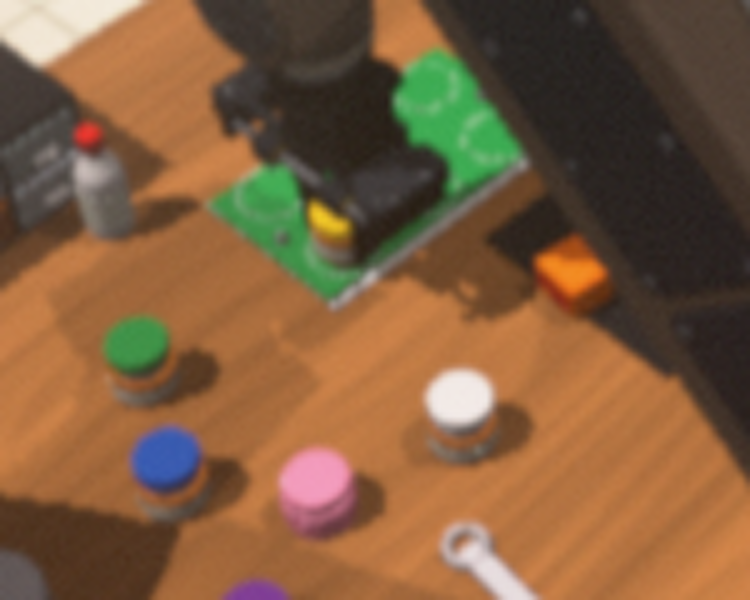

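>>> drive_tool --commands '[{"dx":0,"dy":0,"dz":-6,"yaw":0},{"dx":0,"dy":0,"dz":-2,"yaw":0},{"dx":0,"dy":0,"dz":-1,"yaw":0},{"dx":0,"dy":0,"dz":0,"yaw":0}]'

```text
t: 28.13
eef_pos: [610.2, 131.0, -20.9]
tcp_rot: [3.141, -0.0, 1.527]
ft_force: [0.3, -0.8, -0.6]
opening: 0.5
```

>>> drive_tool --commands '[{"dx":0,"dy":0,"dz":-0.7,"yaw":0},{"dx":0,"dy":0,"dz":0,"yaw":0},{"dx":0,"dy":0,"dz":0,"yaw":0}]'

```text
t: 28.38
eef_pos: [610.3, 130.9, -21.7]
tcp_rot: [3.141, -0.0, 1.527]
ft_force: [0.4, 0.1, -1.5]
opening: 0.499
```

>>> drive_tool --commands '[{"dx":0,"dy":0,"dz":-0.8,"yaw":0},{"dx":0,"dy":0,"dz":0,"yaw":0},{"dx":0,"dy":0,"dz":0,"yaw":0}]'

```text
t: 28.63
eef_pos: [610.3, 130.9, -22.5]
tcp_rot: [3.141, -0.0, 1.527]
ft_force: [-0.5, -0.1, 2.6]
opening: 0.496
```

>>> drive_tool --commands '[{"dx":0,"dy":0,"dz":0,"yaw":0},{"dx":0,"dy":0,"dz":0,"yaw":0},{"dx":0,"dy":0,"dz":0,"yaw":0}]' --grip 0.62

```text
t: 28.88
eef_pos: [610.1, 130.9, -22.7]
tcp_rot: [-3.142, 0.0, 1.527]
ft_force: [0.2, -0.3, -0.8]
opening: 0.609
```

>>> drive_tool --commands '[{"dx":0,"dy":0,"dz":20,"yaw":0},{"dx":0,"dy":0,"dz":30,"yaw":0},{"dx":0,"dy":0,"dz":35,"yaw":0},{"dx":5,"dy":38,"dz":0,"yaw":0},{"dx":5,"dy":38,"dz":0,"yaw":0}]'

```text
t: 29.3
eef_pos: [621.6, 206.6, 64.9]
tcp_rot: [3.138, -0.001, 1.523]
ft_force: [0.8, -0.1, -0.8]
opening: 0.621
```

>>> drive_tool --commands '[{"dx":5,"dy":38,"dz":0,"yaw":0},{"dx":5,"dy":38,"dz":0,"yaw":0},{"dx":2,"dy":20,"dz":-20,"yaw":0},{"dx":0,"dy":0,"dz":-10,"yaw":0},{"dx":0,"dy":0,"dz":0,"yaw":0}]' --grip 0

```text
t: 29.72
eef_pos: [630.5, 303.3, 29.4]
tcp_rot: [-3.138, 0.002, 1.529]
ft_force: [0.1, 0.2, -0.9]
opening: 0.325
```

Run:
```python
from h import *
im=save('side','s14.png');t=save('top','t14.png')
s=env.state();print(s['eef_pos'],s['t'],s['ft_force'],s['opening'])
cv2.imwrite('pics/s14z.png',cv2.resize(im[180:300,200:350,::-1],None,fx=5,fy=5,interpolation=cv2.INTER_CUBIC))
```

```text
[631.91063042 301.97075638  32.01855545] 29.8167 [0.14641669 0.14255472 1.57662621] 0.24580087549704893
```

View pics/s14z.png

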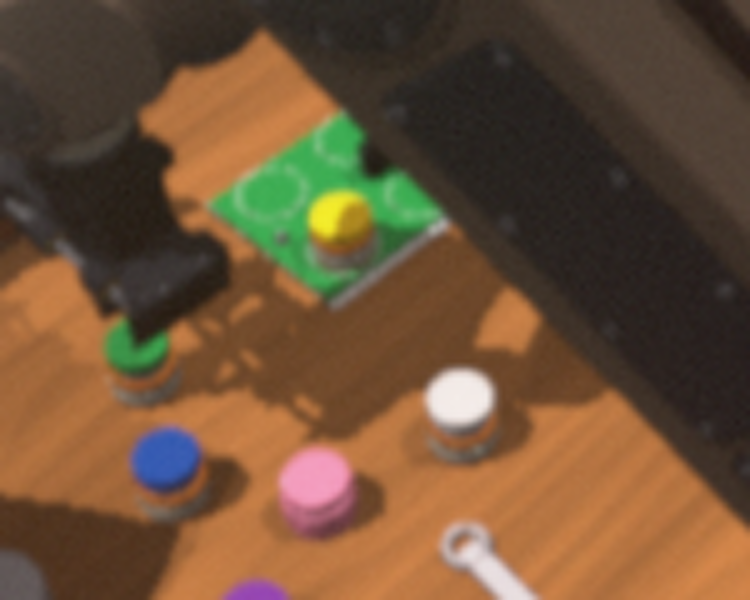

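>>> drive_tool --commands '[{"dx":0,"dy":0.5,"dz":-12,"yaw":0},{"dx":0,"dy":0,"dz":-5,"yaw":0},{"dx":0,"dy":0,"dz":-2,"yaw":0},{"dx":0,"dy":0,"dz":-2,"yaw":0},{"dx":0,"dy":0,"dz":0,"yaw":0}]'

```text
t: 30.23
eef_pos: [632.5, 302.9, 11.4]
tcp_rot: [3.141, -0.0, 1.526]
ft_force: [-0.9, -0.4, 0.1]
opening: 0.003
```

>>> drive_tool --commands '[{"dx":0,"dy":0,"dz":-2,"yaw":0},{"dx":0,"dy":0,"dz":-2,"yaw":0},{"dx":0,"dy":0,"dz":-2,"yaw":0},{"dx":0,"dy":0,"dz":0,"yaw":0}]'

```text
t: 30.57
eef_pos: [632.5, 303.1, 5.7]
tcp_rot: [3.141, -0.0, 1.526]
ft_force: [0.2, -0.6, 0.7]
opening: 0.002
```

>>> drive_tool --commands '[{"dx":0,"dy":0,"dz":-1,"yaw":0},{"dx":0,"dy":0,"dz":-1,"yaw":0},{"dx":0,"dy":0,"dz":0,"yaw":0},{"dx":0,"dy":0,"dz":0,"yaw":0}]'

```text
t: 30.9
eef_pos: [632.5, 303.2, 3.8]
tcp_rot: [3.141, 0.0, 1.527]
ft_force: [-0.7, -3.0, 4.3]
opening: 0.006
```

>>> drive_tool --commands '[{"dx":0,"dy":0,"dz":-1,"yaw":0},{"dx":0,"dy":0,"dz":0,"yaw":0},{"dx":0,"dy":0,"dz":0,"yaw":0}]'

```text
t: 31.15
eef_pos: [632.5, 303.1, 2.9]
tcp_rot: [3.141, 0.0, 1.527]
ft_force: [-0.4, -3.2, 6.8]
opening: 0.0
```

>>> drive_tool --commands '[{"dx":0,"dy":0,"dz":-1,"yaw":0},{"dx":0,"dy":0,"dz":0,"yaw":0},{"dx":0,"dy":0,"dz":0,"yaw":0}]'

```text
t: 31.4
eef_pos: [632.6, 303.2, 2.8]
tcp_rot: [3.14, -0.0, 1.527]
ft_force: [-3.3, -4.2, 13.5]
opening: 0.005
```

>>> drive_tool --commands '[{"dx":0,"dy":0,"dz":-1,"yaw":0},{"dx":0,"dy":0,"dz":0,"yaw":0},{"dx":0,"dy":0,"dz":0,"yaw":0}]'

```text
t: 31.65
eef_pos: [632.6, 303.3, 2.7]
tcp_rot: [3.14, -0.0, 1.527]
ft_force: [-5.3, -4.6, 20.6]
opening: 0.004
```

>>> drive_tool --commands '[{"dx":0,"dy":0,"dz":19,"yaw":0},{"dx":0,"dy":0,"dz":0,"yaw":0},{"dx":0,"dy":0,"dz":0,"yaw":0},{"dx":0,"dy":0,"dz":0,"yaw":0},{"dx":0,"dy":0,"dz":0,"yaw":0}]' --grip 0.72

```text
t: 32.07
eef_pos: [631.7, 303.3, 18.3]
tcp_rot: [-3.14, 0.0, 1.527]
ft_force: [0.2, -0.1, -0.0]
opening: 0.298
```

>>> drive_tool --commands '[{"dx":0,"dy":0,"dz":0,"yaw":0},{"dx":0,"dy":0,"dz":0,"yaw":0},{"dx":0,"dy":0,"dz":0,"yaw":0},{"dx":0,"dy":0,"dz":0,"yaw":0}]'

```text
t: 32.4
eef_pos: [632.1, 303.3, 19.0]
tcp_rot: [-3.141, 0.0, 1.527]
ft_force: [0.4, -0.6, 0.4]
opening: 0.581
```

>>> drive_tool --commands '[{"dx":0,"dy":0,"dz":-20,"yaw":0},{"dx":0,"dy":0,"dz":-20,"yaw":0},{"dx":0,"dy":0,"dz":-10,"yaw":0},{"dx":0,"dy":0,"dz":-3,"yaw":0},{"dx":0,"dy":0,"dz":0,"yaw":0}]'

```text
t: 32.82
eef_pos: [631.9, 303.2, -34.4]
tcp_rot: [-3.14, 0.001, 1.527]
ft_force: [0.6, -0.5, 0.2]
opening: 0.722
```

>>> drive_tool --commands '[{"dx":0,"dy":0,"dz":0,"yaw":0},{"dx":0,"dy":0,"dz":0,"yaw":0},{"dx":0,"dy":0,"dz":0,"yaw":0},{"dx":0,"dy":0,"dz":0,"yaw":0},{"dx":0,"dy":0,"dz":0,"yaw":0}]' --grip 0.1

```text
t: 33.23
eef_pos: [632.5, 303.5, -32.8]
tcp_rot: [3.141, -0.0, 1.527]
ft_force: [-1.4, -0.2, 3.4]
opening: 0.499
```

>>> drive_tool --commands '[{"dx":0,"dy":0,"dz":5,"yaw":0},{"dx":0,"dy":0,"dz":25,"yaw":0},{"dx":0,"dy":-10,"dz":35,"yaw":0},{"dx":5,"dy":-36,"dz":0,"yaw":0},{"dx":5,"dy":-36,"dz":0,"yaw":0}]'

```text
t: 33.65
eef_pos: [642.9, 221.9, 33.8]
tcp_rot: [3.138, -0.001, 1.529]
ft_force: [1.4, -1.1, -2.0]
opening: 0.5
```

>>> drive_tool --commands '[{"dx":15,"dy":-36,"dz":0,"yaw":0},{"dx":17,"dy":-35,"dz":0,"yaw":0},{"dx":20,"dy":-23,"dz":0,"yaw":0},{"dx":0,"dy":0,"dz":-20,"yaw":0},{"dx":0,"dy":0,"dz":-20,"yaw":0}]'

```text
t: 34.07
eef_pos: [695.8, 125.2, -7.9]
tcp_rot: [3.139, -0.0, 1.524]
ft_force: [-0.3, 0.1, -2.5]
opening: 0.498
```

>>> drive_tool --commands '[{"dx":0,"dy":0,"dz":-8,"yaw":0},{"dx":0,"dy":0,"dz":0,"yaw":0},{"dx":0,"dy":0,"dz":0,"yaw":0}]'

```text
t: 34.32
eef_pos: [694.0, 127.7, -16.5]
tcp_rot: [-3.141, 0.0, 1.527]
ft_force: [0.5, 0.9, -1.3]
opening: 0.496
```

Run:
```python
from h import *
im=save('side','s15.png')
s=env.state();print(s['eef_pos'],s['t'],s['ft_force'],s['opening'])
cv2.imwrite('pics/s15z.png',cv2.resize(im[170:300,200:350,::-1],None,fx=5,fy=4.6,interpolation=cv2.INTER_CUBIC))
```

```text
[694.49560708 127.83517307 -15.76535187] 34.3667 [ 0.26279939 -0.22100446 -0.04529306] 0.5009575265408573
```

View pics/s15z.png

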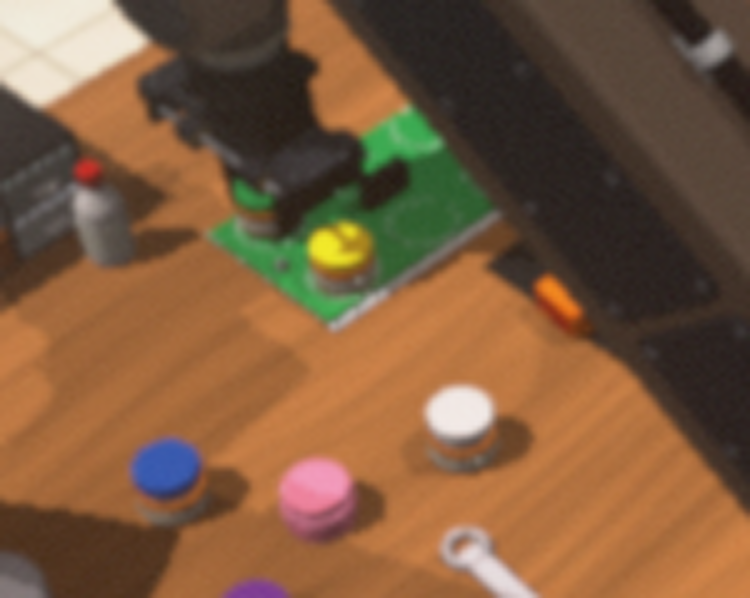

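>>> drive_tool --commands '[{"dx":0,"dy":0,"dz":-5,"yaw":0},{"dx":0,"dy":0,"dz":-2,"yaw":0},{"dx":0,"dy":0,"dz":-0.8,"yaw":0},{"dx":0,"dy":0,"dz":0,"yaw":0}]'

```text
t: 34.7
eef_pos: [694.2, 127.7, -23.8]
tcp_rot: [3.141, -0.0, 1.527]
ft_force: [-0.8, 1.3, 2.1]
opening: 0.502
```

>>> drive_tool --commands '[{"dx":0,"dy":0,"dz":-0.5,"yaw":0},{"dx":0,"dy":0,"dz":0,"yaw":0},{"dx":0,"dy":0,"dz":0,"yaw":0}]'

```text
t: 34.95
eef_pos: [694.3, 127.7, -23.8]
tcp_rot: [3.141, -0.0, 1.527]
ft_force: [-4.0, 0.6, 6.3]
opening: 0.499
```

>>> drive_tool --commands '[{"dx":0,"dy":0,"dz":0,"yaw":0},{"dx":0,"dy":0,"dz":0,"yaw":0},{"dx":0,"dy":0,"dz":0,"yaw":0}]' --grip 0.62

```text
t: 35.2
eef_pos: [694.3, 127.3, -24.9]
tcp_rot: [3.141, 0.0, 1.527]
ft_force: [0.5, -0.6, -0.3]
opening: 0.61
```

>>> drive_tool --commands '[{"dx":0,"dy":0,"dz":20,"yaw":0},{"dx":0,"dy":0,"dz":30,"yaw":0},{"dx":0,"dy":0,"dz":35,"yaw":0},{"dx":-21.5,"dy":32,"dz":0,"yaw":0},{"dx":-21.5,"dy":32,"dz":0,"yaw":0}]'

```text
t: 35.62
eef_pos: [652.5, 190.8, 62.1]
tcp_rot: [3.137, -0.001, 1.523]
ft_force: [0.4, 0.7, -0.5]
opening: 0.619
```

>>> drive_tool --commands '[{"dx":-21.5,"dy":32,"dz":0,"yaw":0},{"dx":-21.5,"dy":32,"dz":0,"yaw":0},{"dx":-21.5,"dy":32,"dz":0,"yaw":0},{"dx":-21.5,"dy":32,"dz":0,"yaw":0},{"dx":-21,"dy":32,"dz":0,"yaw":0}]' --grip 0

```text
t: 36.03
eef_pos: [543.0, 352.7, 60.1]
tcp_rot: [3.141, -0.0, 1.526]
ft_force: [0.8, 0.9, -1.0]
opening: 0.325
```

>>> drive_tool --commands '[{"dx":0,"dy":0,"dz":-20,"yaw":0},{"dx":0,"dy":0,"dz":-10,"yaw":0},{"dx":0,"dy":0,"dz":0,"yaw":0},{"dx":0,"dy":0,"dz":0,"yaw":0}]'

```text
t: 36.37
eef_pos: [544.5, 350.4, 29.5]
tcp_rot: [-3.141, 0.001, 1.526]
ft_force: [-0.1, 0.3, 0.4]
opening: 0.049
```

Run:
```python
from h import *
im=save('side','s16.png');t=save('top','t16.png')
s=env.state();print(s['eef_pos'],s['t'],s['ft_force'],s['opening'])
cv2.imwrite('pics/s16z.png',cv2.resize(im[170:310,200:350,::-1],None,fx=5,fy=4.2,interpolation=cv2.INTER_CUBIC))
```

```text
[545.16921184 350.46564048  30.43193961] 36.4667 [-0.69954734  0.11983216  0.12376779] 0.01052454746118695
```

View pics/s16z.png

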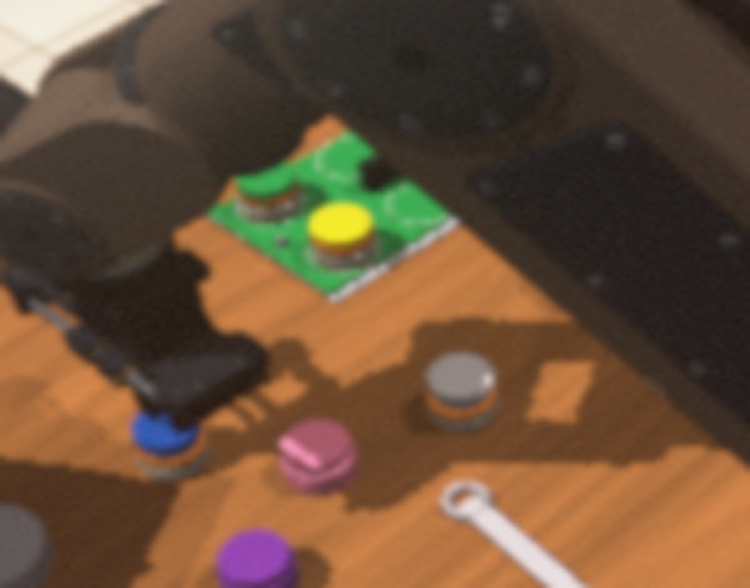

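>>> drive_tool --commands '[{"dx":-0.5,"dy":1.5,"dz":-10,"yaw":0},{"dx":0,"dy":0,"dz":-5,"yaw":0},{"dx":0,"dy":0,"dz":-2,"yaw":0},{"dx":0,"dy":0,"dz":-2,"yaw":0},{"dx":0,"dy":0,"dz":0,"yaw":0}]'

```text
t: 36.88
eef_pos: [543.6, 352.6, 10.7]
tcp_rot: [-3.141, 0.0, 1.526]
ft_force: [-0.4, -0.1, -0.6]
opening: 0.005
```

>>> drive_tool --commands '[{"dx":0,"dy":0,"dz":-2,"yaw":0},{"dx":0,"dy":0,"dz":-2,"yaw":0},{"dx":0,"dy":0,"dz":-2,"yaw":0},{"dx":0,"dy":0,"dz":0,"yaw":0}]'

```text
t: 37.22
eef_pos: [543.8, 352.9, 5.2]
tcp_rot: [3.141, -0.0, 1.527]
ft_force: [0.5, -0.5, 0.3]
opening: 0.0
```

>>> drive_tool --commands '[{"dx":0,"dy":0,"dz":-1,"yaw":0},{"dx":0,"dy":0,"dz":-1,"yaw":0},{"dx":0,"dy":0,"dz":0,"yaw":0},{"dx":0,"dy":0,"dz":0,"yaw":0}]'

```text
t: 37.55
eef_pos: [543.9, 352.9, 3.3]
tcp_rot: [3.141, -0.0, 1.527]
ft_force: [-0.9, -1.7, 5.1]
opening: 0.005
```

>>> drive_tool --commands '[{"dx":0,"dy":0,"dz":-1,"yaw":0},{"dx":0,"dy":0,"dz":0,"yaw":0},{"dx":0,"dy":0,"dz":0,"yaw":0}]'

```text
t: 37.8
eef_pos: [543.9, 352.9, 2.9]
tcp_rot: [3.141, -0.0, 1.527]
ft_force: [-2.2, -2.5, 10.0]
opening: 0.002
```

>>> drive_tool --commands '[{"dx":0,"dy":0,"dz":-1.3,"yaw":0},{"dx":0,"dy":0,"dz":0,"yaw":0},{"dx":0,"dy":0,"dz":0,"yaw":0}]'

```text
t: 38.05
eef_pos: [544.0, 352.9, 2.7]
tcp_rot: [3.14, -0.001, 1.527]
ft_force: [-4.9, -4.3, 21.4]
opening: 0.007
```

>>> drive_tool --commands '[{"dx":0,"dy":0,"dz":19,"yaw":0},{"dx":0,"dy":0,"dz":0,"yaw":0},{"dx":0,"dy":0,"dz":0,"yaw":0},{"dx":0,"dy":0,"dz":0,"yaw":0},{"dx":0,"dy":0,"dz":0,"yaw":0}]' --grip 0.72

```text
t: 38.47
eef_pos: [543.3, 352.7, 18.9]
tcp_rot: [-3.141, 0.001, 1.527]
ft_force: [0.1, -0.2, 0.4]
opening: 0.295
```

>>> drive_tool --commands '[{"dx":0,"dy":0,"dz":0,"yaw":0},{"dx":0,"dy":0,"dz":0,"yaw":0},{"dx":0,"dy":0,"dz":0,"yaw":0},{"dx":0,"dy":0,"dz":0,"yaw":0}]'

```text
t: 38.8
eef_pos: [543.6, 352.8, 19.5]
tcp_rot: [-3.141, 0.0, 1.527]
ft_force: [-0.2, 1.2, 0.2]
opening: 0.579
```

>>> drive_tool --commands '[{"dx":0,"dy":0,"dz":-20,"yaw":0},{"dx":0,"dy":0,"dz":-20,"yaw":0},{"dx":0,"dy":0,"dz":-10,"yaw":0},{"dx":0,"dy":0,"dz":-2,"yaw":0},{"dx":0,"dy":0,"dz":0,"yaw":0}]'

```text
t: 39.22
eef_pos: [543.5, 352.7, -32.8]
tcp_rot: [-3.141, 0.001, 1.527]
ft_force: [-0.7, 0.6, 0.4]
opening: 0.717
```

>>> drive_tool --commands '[{"dx":0,"dy":0,"dz":0,"yaw":0},{"dx":0,"dy":0,"dz":0,"yaw":0},{"dx":0,"dy":0,"dz":0,"yaw":0},{"dx":0,"dy":0,"dz":0,"yaw":0},{"dx":0,"dy":0,"dz":0,"yaw":0}]' --grip 0.1

```text
t: 39.63
eef_pos: [544.1, 353.0, -31.5]
tcp_rot: [3.14, -0.001, 1.527]
ft_force: [-0.2, -1.1, 4.0]
opening: 0.5
```

>>> drive_tool --commands '[{"dx":0,"dy":0,"dz":5,"yaw":0},{"dx":0,"dy":0,"dz":25,"yaw":0},{"dx":0,"dy":0,"dz":40,"yaw":0},{"dx":13,"dy":-35,"dz":5,"yaw":0},{"dx":13,"dy":-35,"dz":0,"yaw":0}]'

```text
t: 40.05
eef_pos: [570.6, 284.0, 45.9]
tcp_rot: [3.137, -0.002, 1.53]
ft_force: [1.2, 0.7, -1.7]
opening: 0.499
```

>>> drive_tool --commands '[{"dx":13,"dy":-35,"dz":0,"yaw":0},{"dx":13,"dy":-35,"dz":0,"yaw":0},{"dx":13,"dy":-35,"dz":0,"yaw":0},{"dx":13,"dy":-35,"dz":0,"yaw":0},{"dx":13,"dy":-35,"dz":0,"yaw":0}]'

```text
t: 40.47
eef_pos: [634.9, 106.0, 43.0]
tcp_rot: [-3.142, 0.0, 1.527]
ft_force: [1.0, 0.2, -0.5]
opening: 0.5
```

>>> drive_tool --commands '[{"dx":13,"dy":-35,"dz":0,"yaw":0},{"dx":13,"dy":-35,"dz":0,"yaw":0},{"dx":13,"dy":-35,"dz":0,"yaw":0},{"dx":13,"dy":-35,"dz":0,"yaw":0},{"dx":0,"dy":0,"dz":0,"yaw":0}]'

```text
t: 40.88
eef_pos: [688.5, -38.4, 42.9]
tcp_rot: [3.14, 0.001, 1.522]
ft_force: [0.4, -0.2, -0.7]
opening: 0.497
```

>>> drive_tool --commands '[{"dx":0,"dy":0,"dz":-25,"yaw":0},{"dx":0,"dy":0,"dz":-25,"yaw":0},{"dx":0,"dy":0,"dz":-8,"yaw":0},{"dx":0,"dy":0,"dz":0,"yaw":0},{"dx":0,"dy":0,"dz":0,"yaw":0}]'

```text
t: 41.3
eef_pos: [686.8, -32.0, -14.8]
tcp_rot: [-3.141, -0.0, 1.527]
ft_force: [-0.6, -0.2, -1.1]
opening: 0.5
```

Run:
```python
from h import *
im=save('side','s17.png');t=save('top','t17.png')
s=env.state();print(s['eef_pos'],s['t'],s['ft_force'],s['opening'])
cv2.imwrite('pics/s17z.png',cv2.resize(im[170:310,200:350,::-1],None,fx=5,fy=4.2,interpolation=cv2.INTER_CUBIC))
```

```text
[687.4839256  -32.00375544 -13.76442043] 41.4 [ 0.09925451 -0.41982959 -0.40140616] 0.4988640036339084
```

View pics/s17z.png

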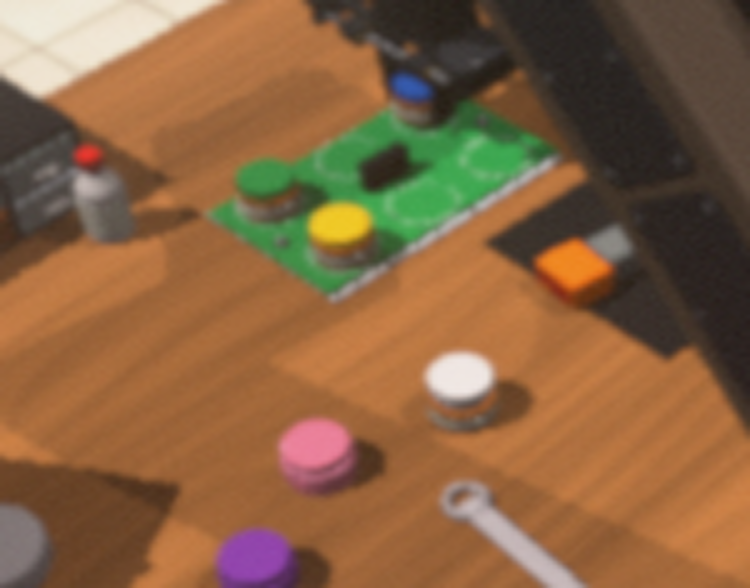

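View pics/t17.png

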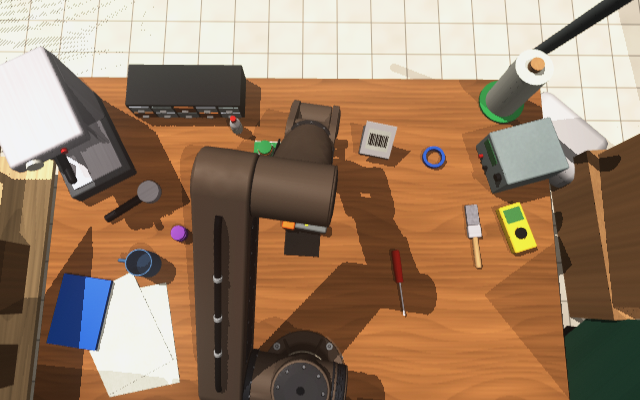

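>>> drive_tool --commands '[{"dx":0,"dy":0,"dz":-6,"yaw":0},{"dx":0,"dy":0,"dz":-2,"yaw":0},{"dx":0,"dy":0,"dz":-1,"yaw":0},{"dx":0,"dy":0,"dz":0,"yaw":0},{"dx":0,"dy":0,"dz":0,"yaw":0}]'

```text
t: 41.82
eef_pos: [687.0, -32.0, -22.8]
tcp_rot: [3.14, 0.0, 1.527]
ft_force: [-3.2, 0.7, 9.8]
opening: 0.497
```

>>> drive_tool --commands '[{"dx":0,"dy":0,"dz":-0.4,"yaw":0},{"dx":0,"dy":0,"dz":0,"yaw":0},{"dx":0,"dy":0,"dz":0,"yaw":0}]'

```text
t: 42.07
eef_pos: [687.1, -32.0, -22.8]
tcp_rot: [3.14, 0.0, 1.527]
ft_force: [-4.2, 0.6, 13.6]
opening: 0.501
```

>>> drive_tool --commands '[{"dx":0,"dy":0,"dz":0.5,"yaw":0},{"dx":0,"dy":0,"dz":0,"yaw":0},{"dx":0,"dy":0,"dz":0,"yaw":0}]' --grip 0.62

```text
t: 42.32
eef_pos: [686.8, -32.1, -24.0]
tcp_rot: [3.141, 0.0, 1.527]
ft_force: [0.0, -0.2, -0.3]
opening: 0.609
```

>>> drive_tool --commands '[{"dx":0,"dy":0,"dz":20,"yaw":0},{"dx":0,"dy":0,"dz":30,"yaw":0},{"dx":0,"dy":0,"dz":35,"yaw":0},{"dx":-28.5,"dy":25,"dz":0,"yaw":0},{"dx":-28.5,"dy":25,"dz":0,"yaw":0}]'

```text
t: 42.73
eef_pos: [630.6, 17.3, 62.5]
tcp_rot: [3.137, 0.0, 1.525]
ft_force: [0.6, -0.1, -1.2]
opening: 0.621
```

>>> drive_tool --commands '[{"dx":-28.5,"dy":25,"dz":0,"yaw":0},{"dx":-28.5,"dy":25,"dz":0,"yaw":0},{"dx":-28.5,"dy":25,"dz":0,"yaw":0},{"dx":-28.5,"dy":25,"dz":0,"yaw":0},{"dx":-28.5,"dy":25,"dz":0,"yaw":0}]' --grip 0

```text
t: 43.15
eef_pos: [485.7, 143.7, 60.9]
tcp_rot: [3.141, -0.0, 1.526]
ft_force: [0.9, 0.8, -0.5]
opening: 0.325
```

>>> drive_tool --commands '[{"dx":-28.5,"dy":25,"dz":0,"yaw":0},{"dx":-28.5,"dy":25,"dz":0,"yaw":0},{"dx":0,"dy":0,"dz":-20,"yaw":0},{"dx":0,"dy":0,"dz":-10,"yaw":0},{"dx":0,"dy":0,"dz":0,"yaw":0}]'

```text
t: 43.57
eef_pos: [429.1, 193.2, 29.5]
tcp_rot: [-3.14, 0.001, 1.528]
ft_force: [0.2, 0.0, -0.2]
opening: 0.015
```

Run:
```python
from h import *
im=save('side','s18.png');t=save('top','t18.png')
s=env.state();print(s['eef_pos'],s['t'],s['ft_force'],s['opening'])
cv2.imwrite('pics/s18z.png',cv2.resize(im[170:310,200:350,::-1],None,fx=5,fy=4.2,interpolation=cv2.INTER_CUBIC))
```

```text
[430.2754337  192.83921228  30.83267707] 43.6667 [-0.13360043  0.18263303  0.45382863] 0.008623535249274686
```

View pics/s18z.png

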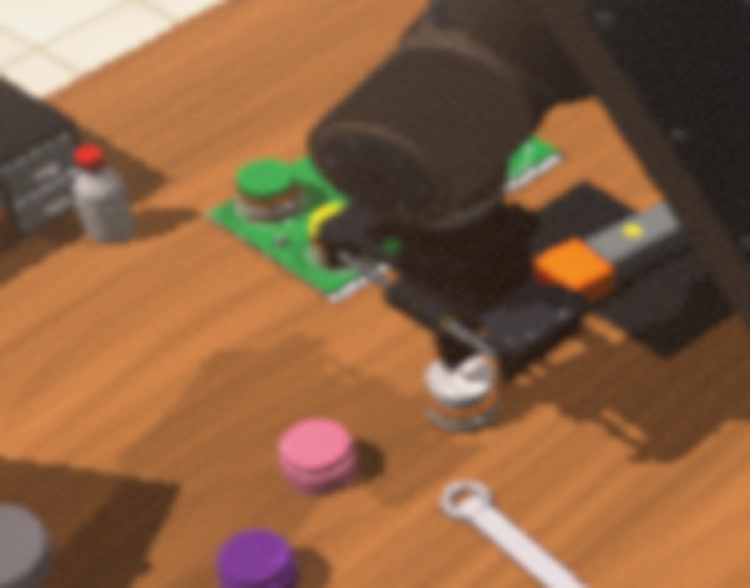

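>>> drive_tool --commands '[{"dx":0,"dy":0,"dz":-10,"yaw":0},{"dx":0,"dy":0,"dz":-5,"yaw":0},{"dx":0,"dy":0,"dz":-2,"yaw":0},{"dx":0,"dy":0,"dz":-2,"yaw":0},{"dx":0,"dy":0,"dz":0,"yaw":0}]'

```text
t: 44.08
eef_pos: [430.4, 192.7, 11.9]
tcp_rot: [3.141, -0.0, 1.526]
ft_force: [0.5, 0.1, -0.7]
opening: 0.008
```

>>> drive_tool --commands '[{"dx":0,"dy":0,"dz":-2,"yaw":0},{"dx":0,"dy":0,"dz":-2,"yaw":0},{"dx":0,"dy":0,"dz":-2,"yaw":0},{"dx":0,"dy":0,"dz":0,"yaw":0}]'

```text
t: 44.42
eef_pos: [430.4, 192.8, 6.0]
tcp_rot: [3.141, -0.0, 1.527]
ft_force: [0.2, 0.0, 0.2]
opening: 0.004
```

>>> drive_tool --commands '[{"dx":0,"dy":0,"dz":-1,"yaw":0},{"dx":0,"dy":0,"dz":-1,"yaw":0},{"dx":0,"dy":0,"dz":0,"yaw":0},{"dx":0,"dy":0,"dz":0,"yaw":0}]'

```text
t: 44.75
eef_pos: [430.4, 192.9, 4.0]
tcp_rot: [3.141, -0.0, 1.527]
ft_force: [-0.1, -1.0, 4.7]
opening: 0.005
```

>>> drive_tool --commands '[{"dx":0,"dy":0,"dz":-1,"yaw":0},{"dx":0,"dy":0,"dz":0,"yaw":0},{"dx":0,"dy":0,"dz":0,"yaw":0}]'

```text
t: 45.0
eef_pos: [430.4, 192.9, 3.0]
tcp_rot: [3.141, -0.0, 1.527]
ft_force: [-0.2, -1.1, 3.9]
opening: 0.009
```

>>> drive_tool --commands '[{"dx":0,"dy":0,"dz":-1,"yaw":0},{"dx":0,"dy":0,"dz":0,"yaw":0},{"dx":0,"dy":0,"dz":0,"yaw":0}]'

```text
t: 45.25
eef_pos: [430.5, 192.9, 2.7]
tcp_rot: [3.14, -0.0, 1.527]
ft_force: [-2.4, -3.0, 18.6]
opening: 0.003
```

>>> drive_tool --commands '[{"dx":0,"dy":0,"dz":-1,"yaw":0},{"dx":0,"dy":0,"dz":0,"yaw":0},{"dx":0,"dy":0,"dz":0,"yaw":0}]'

```text
t: 45.5
eef_pos: [430.5, 192.9, 2.5]
tcp_rot: [3.14, -0.0, 1.527]
ft_force: [-5.1, -4.4, 34.6]
opening: 0.003
```

>>> drive_tool --commands '[{"dx":0,"dy":0,"dz":19,"yaw":0},{"dx":0,"dy":0,"dz":0,"yaw":0},{"dx":0,"dy":0,"dz":0,"yaw":0},{"dx":0,"dy":0,"dz":0,"yaw":0},{"dx":0,"dy":0,"dz":0,"yaw":0}]' --grip 0.72

```text
t: 45.92
eef_pos: [429.8, 192.8, 19.3]
tcp_rot: [-3.141, 0.0, 1.527]
ft_force: [0.2, 0.6, -0.1]
opening: 0.296
```

>>> drive_tool --commands '[{"dx":0,"dy":0,"dz":0,"yaw":0},{"dx":0,"dy":0,"dz":0,"yaw":0},{"dx":0,"dy":0,"dz":0,"yaw":0},{"dx":0,"dy":0,"dz":0,"yaw":0}]'

```text
t: 46.25
eef_pos: [430.1, 192.8, 19.6]
tcp_rot: [-3.141, 0.0, 1.527]
ft_force: [0.3, 0.8, -0.2]
opening: 0.575
```

>>> drive_tool --commands '[{"dx":0,"dy":0,"dz":-20,"yaw":0},{"dx":0,"dy":0,"dz":-20,"yaw":0},{"dx":0,"dy":0,"dz":-10,"yaw":0},{"dx":0,"dy":0,"dz":-2,"yaw":0},{"dx":0,"dy":0,"dz":0,"yaw":0}]'

```text
t: 46.67
eef_pos: [429.9, 192.7, -32.6]
tcp_rot: [-3.14, 0.001, 1.526]
ft_force: [-0.1, 0.1, -0.9]
opening: 0.716
```

>>> drive_tool --commands '[{"dx":0,"dy":0,"dz":0,"yaw":0},{"dx":0,"dy":0,"dz":0,"yaw":0},{"dx":0,"dy":0,"dz":0,"yaw":0},{"dx":0,"dy":0,"dz":0,"yaw":0},{"dx":0,"dy":0,"dz":0,"yaw":0}]' --grip 0.1

```text
t: 47.08
eef_pos: [430.5, 193.0, -31.6]
tcp_rot: [3.141, -0.0, 1.527]
ft_force: [0.0, -0.5, 5.6]
opening: 0.503
```

>>> drive_tool --commands '[{"dx":0,"dy":0,"dz":5,"yaw":0},{"dx":0,"dy":0,"dz":25,"yaw":0},{"dx":0,"dy":0,"dz":40,"yaw":0},{"dx":21.7,"dy":-27.7,"dz":0,"yaw":0},{"dx":21.7,"dy":-27.7,"dz":0,"yaw":0}]'

```text
t: 47.5
eef_pos: [474.5, 137.9, 40.4]
tcp_rot: [3.137, -0.001, 1.53]
ft_force: [0.8, 1.2, -2.0]
opening: 0.501
```

>>> drive_tool --commands '[{"dx":21.7,"dy":-27.7,"dz":0,"yaw":0},{"dx":21.7,"dy":-27.7,"dz":0,"yaw":0},{"dx":21.7,"dy":-27.7,"dz":0,"yaw":0},{"dx":21.7,"dy":-27.7,"dz":0,"yaw":0},{"dx":21.7,"dy":-27.7,"dz":0,"yaw":0}]'

```text
t: 47.92
eef_pos: [582.7, -2.7, 38.2]
tcp_rot: [-3.141, -0.0, 1.526]
ft_force: [-0.0, 0.9, -1.1]
opening: 0.499
```

>>> drive_tool --commands '[{"dx":21.7,"dy":-27.7,"dz":0,"yaw":0},{"dx":0,"dy":0,"dz":0,"yaw":0},{"dx":0,"dy":0,"dz":-25,"yaw":0},{"dx":0,"dy":0,"dz":-25,"yaw":0},{"dx":0,"dy":0,"dz":0,"yaw":0}]'

```text
t: 48.33
eef_pos: [601.2, -28.5, -15.6]
tcp_rot: [-3.136, -0.001, 1.526]
ft_force: [-0.7, 0.2, -1.9]
opening: 0.501
```

Run:
```python
from h import *
im=save('side','s19.png');t=save('top','t19.png')
s=env.state();print(s['eef_pos'],s['t'],s['ft_force'],s['opening'])
cv2.imwrite('pics/s19z.png',cv2.resize(im[170:310,200:350,::-1],None,fx=5,fy=4.2,interpolation=cv2.INTER_CUBIC))
```

```text
[603.23669287 -28.49140786 -12.1707499 ] 48.4333 [ 0.43931863 -0.47998194  0.76478444] 0.5016365186803405
```

View pics/s19z.png

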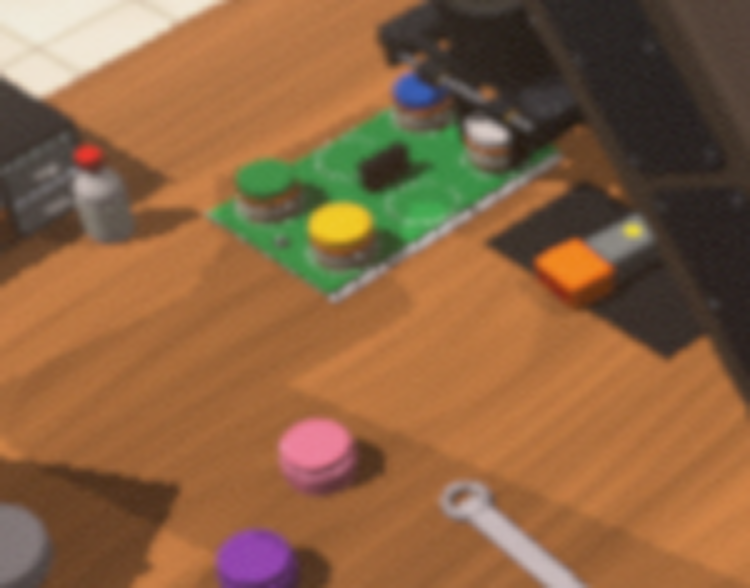

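>>> drive_tool --commands '[{"dx":0,"dy":0,"dz":-7,"yaw":0},{"dx":0,"dy":0,"dz":-2,"yaw":0},{"dx":0,"dy":0,"dz":0,"yaw":0},{"dx":0,"dy":0,"dz":0,"yaw":0}]'

```text
t: 48.77
eef_pos: [604.0, -28.7, -20.6]
tcp_rot: [3.141, 0.0, 1.527]
ft_force: [0.4, 0.9, -0.4]
opening: 0.499
```

>>> drive_tool --commands '[{"dx":0,"dy":0,"dz":-0.9,"yaw":0},{"dx":0,"dy":0,"dz":0,"yaw":0},{"dx":0,"dy":0,"dz":0,"yaw":0}]'

```text
t: 49.02
eef_pos: [603.9, -28.7, -21.9]
tcp_rot: [3.141, 0.0, 1.527]
ft_force: [-0.5, -0.1, -0.7]
opening: 0.497
```

>>> drive_tool --commands '[{"dx":0,"dy":0,"dz":-0.6,"yaw":0},{"dx":0,"dy":0,"dz":0,"yaw":0},{"dx":0,"dy":0,"dz":0,"yaw":0}]'

```text
t: 49.27
eef_pos: [603.9, -28.8, -22.5]
tcp_rot: [3.141, 0.0, 1.527]
ft_force: [0.4, 0.2, 0.7]
opening: 0.5
```

>>> drive_tool --commands '[{"dx":0,"dy":0,"dz":0,"yaw":0},{"dx":0,"dy":0,"dz":0,"yaw":0},{"dx":0,"dy":0,"dz":0,"yaw":0}]' --grip 0.62

```text
t: 49.52
eef_pos: [603.8, -28.7, -22.7]
tcp_rot: [3.142, -0.0, 1.527]
ft_force: [0.5, -0.8, 0.3]
opening: 0.611
```

>>> drive_tool --commands '[{"dx":0,"dy":0,"dz":20,"yaw":0},{"dx":0,"dy":0,"dz":30,"yaw":0},{"dx":0,"dy":0,"dz":38,"yaw":0},{"dx":-20,"dy":-33,"dz":0,"yaw":-2.5},{"dx":-20,"dy":-33,"dz":0,"yaw":-2.5}]'

```text
t: 49.93
eef_pos: [564.8, -94.6, 67.4]
tcp_rot: [3.137, 0.001, 1.441]
ft_force: [-0.1, -0.8, -0.6]
opening: 0.618
```

>>> drive_tool --commands '[{"dx":-20,"dy":-33,"dz":0,"yaw":-2.5},{"dx":-20,"dy":-33,"dz":0,"yaw":0},{"dx":-15,"dy":-36,"dz":0,"yaw":0},{"dx":-10,"dy":-36,"dz":0,"yaw":0},{"dx":0,"dy":0,"dz":0,"yaw":0}]'

```text
t: 50.35
eef_pos: [497.4, -238.0, 65.5]
tcp_rot: [3.14, 0.001, 1.391]
ft_force: [-0.3, 0.5, 0.4]
opening: 0.62
```

Run:
```python
from h import *
im=save('side','s20.png');t=save('top','t20.png')
s=env.state();print(s['eef_pos'],s['t'],s['ft_force'],s['opening'])
cv2.imwrite('pics/s20z.png',cv2.resize(im[140:280,200:370,::-1],None,fx=4.5,fy=4.2,interpolation=cv2.INTER_CUBIC))
cv2.imwrite('pics/t20z.png',cv2.resize(t[110:270,240:440,::-1],None,fx=4,fy=3.7,interpolation=cv2.INTER_CUBIC))
for q,z in (('label',87),('scanner',3),('mat',0)):
  for c in('top','side'):
    for r in env.place_of(q,c)[:2]: print(q,c,round(r['conf'],2),np.round(r['pixel'],1),at_z(c,r['pixel'],z).round(1))
```

```text
[ 498.27639896 -233.91612039   65.28352337] 50.45 [-0.08014462  0.11661754  0.25191259] 0.6200631434483148
label top 0.77 [379.  140.8] [ 702.4 -233.6   87. ]
label side 0.9 [315.9 155.9] [ 698.6 -244.4   87. ]
scanner side 0.96 [325.5 231.5] [444.8  -4.7   3. ]
mat side 0.8 [322.1 234.5] [446.6  12.7   0. ]
mat side 0.57 [199.1 302.5] [560.7 483.8   0. ]
```

View pics/s20z.png

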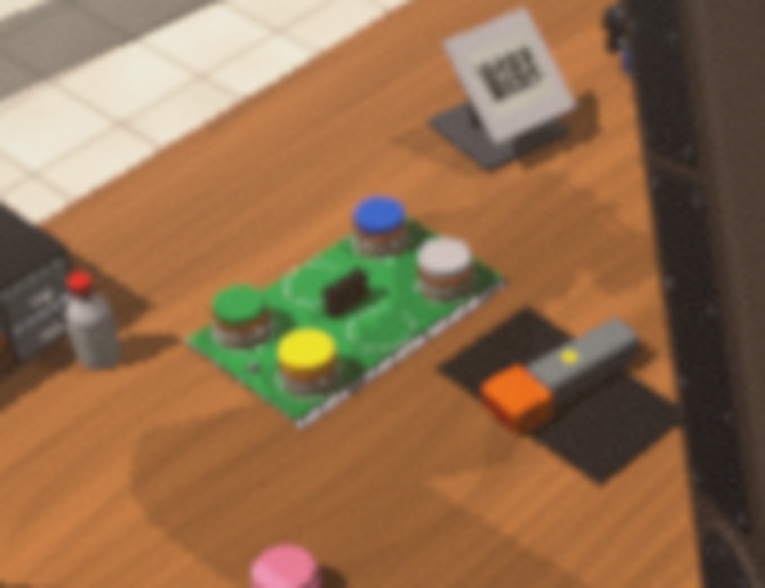

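View pics/t20z.png

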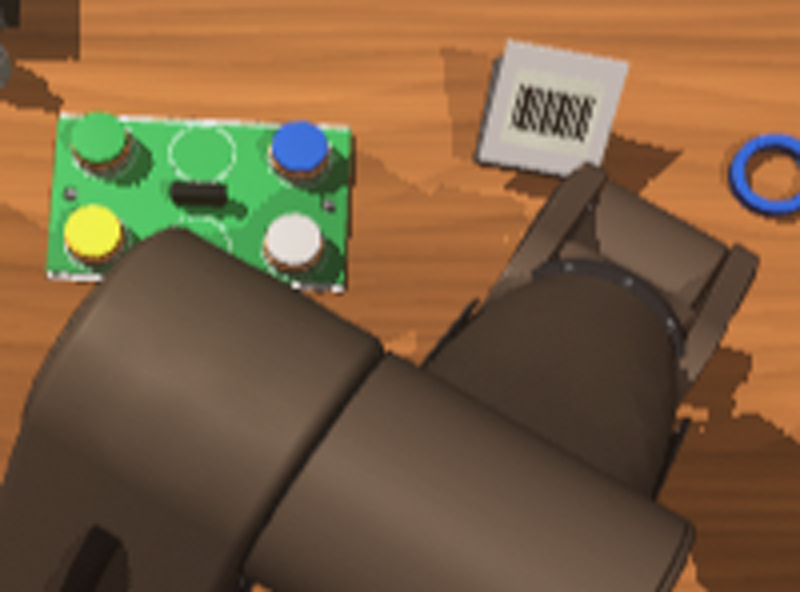

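Run:
```python
from h import *
f=lambda p,kx,ky,ox,oy:np.array(((p[0]+.5)/kx-.5+ox,(p[1]+.5)/ky-.5+oy))
T=lambda p:f(p,4,3.7,240,110); S=lambda p:f(p,4.5,4.2,200,140); Z=lambda p:f(p,6,6,270,180)
print('label',tri(T((554,110)),S((510,74))), at_z('top',T((554,110)),87),at_z('side',S((510,74)),87))
a,b=[at_z('top',T(p),125) for p in((510,40),(628,62))];print('topedge',a,b,np.degrees(np.arctan2((a-b)[1],(a-b)[0]))-90,np.linalg.norm(a-b))
a,b=[at_z('top',T(p),47) for p in((478,160),(600,177))];print('botedge',a,b,np.degrees(np.arctan2((a-b)[1],(a-b)[0]))-90,np.linalg.norm(a-b))
a,b=[at_z('side',S(p),125) for p in((444,44),(524,9))];print('side topedge',a,b,np.degrees(np.arctan2((a-b)[1],(a-b)[0]))-90,np.linalg.norm(a-b))
h=(at_z('top',Z((88,203)),37)+at_z('top',Z((75,290)),37))/2;t=(at_z('top',Z((343,257)),37)+at_z('top',Z((333,318)),37))/2
print('scan top',h,t,(h+t)/2,np.degrees(np.arctan2((h-t)[1],(h-t)[0])),np.linalg.norm(h-t),'dot',at_z('top',Z((219,265)),37))
h=(at_z('side',S((482,392)),37)+at_z('side',S((520,418)),37))/2;t=(at_z('side',S((618,318)),37)+at_z('side',S((638,338)),37))/2
print('scan side',h,t,(h+t)/2,np.degrees(np.arctan2((h-t)[1],(h-t)[0])),np.linalg.norm(h-t),'dot',at_z('side',S((569,356)),37))
m=[at_z('top',Z(p),3) for p in((110,97),(317,108),(293,462),(85,447))];print('mat',np.mean(m,0),np.round(m,0)[:,:2].tolist())
```

```text
label (array([ 707.12507687, -232.04213149,   83.62583098]), np.float64(0.5047191342962378)) [ 707.04769984 -230.96100408   87.        ] [ 702.05383326 -229.5233409    87.        ]
topedge [ 754.48277433 -193.32153378  125.        ] [ 735.69352908 -283.10112446  125.        ] -11.820368334139474 91.72464575889957
botedge [ 675.44045248 -174.93141118   47.        ] [ 660.55901528 -271.84896823   47.        ] -8.729438970212769 98.05340401098985
side topedge [ 746.87471498 -189.71077551  125.        ] [ 729.13854286 -281.11671329  125.        ] -10.981067825850218 93.11077951846491
scan top [457.81106964  64.39573794  37.        ] [436.58235   -68.7369022  37.       ] [447.19670982  -2.17058213  37.        ] 80.94014955166436 134.8145333787509 dot [448.19427369  -7.0218267   37.        ]
scan side [451.92260478  68.40897125  37.        ] [430.98943341 -66.96970336  37.        ] [441.45601909   0.71963395  37.        ] 81.21014925694827 136.9875293678784 dot [446.64245351  -9.52765447  37.        ]
mat [447.36201828   2.82585676   3.        ] [[545.0, 53.0], [539.0, -59.0], [349.0, -46.0], [357.0, 63.0]]
```

>>> drive_tool --commands '[{"dx":-8.5,"dy":38,"dz":0,"yaw":1.3},{"dx":-8.5,"dy":38,"dz":0,"yaw":0},{"dx":-8.5,"dy":38,"dz":0,"yaw":0},{"dx":-8.5,"dy":38,"dz":0,"yaw":0},{"dx":-8.5,"dy":38,"dz":0,"yaw":0}]'

```text
t: 51.17
eef_pos: [455.6, -40.6, 65.4]
tcp_rot: [3.141, -0.0, 1.419]
ft_force: [0.4, 1.0, -0.3]
opening: 0.621
```

>>> drive_tool --commands '[{"dx":-8.5,"dy":38,"dz":0,"yaw":0},{"dx":0,"dy":0,"dz":0,"yaw":0},{"dx":0,"dy":0,"dz":-30,"yaw":0},{"dx":0,"dy":0,"dz":0,"yaw":0},{"dx":0,"dy":0,"dz":0,"yaw":0}]'

```text
t: 51.58
eef_pos: [447.1, -4.3, 34.9]
tcp_rot: [-3.139, 0.0, 1.419]
ft_force: [-0.1, -0.7, 1.1]
opening: 0.621
```

Run:
```python
from h import *
im=save('side','s21.png')
s=env.state();print(s['eef_pos'],s['t'],np.degrees(s['tcp_rot'][2]),s['opening'])
cv2.imwrite('pics/s21z.png',cv2.resize(im[190:290,270:390,::-1],None,fx=6,fy=6,interpolation=cv2.INTER_CUBIC))
```

```text
[447.69666005  -4.70375661  35.53463091] 51.6333 81.28080169660562 0.6180550390119581
```

View pics/s21z.png

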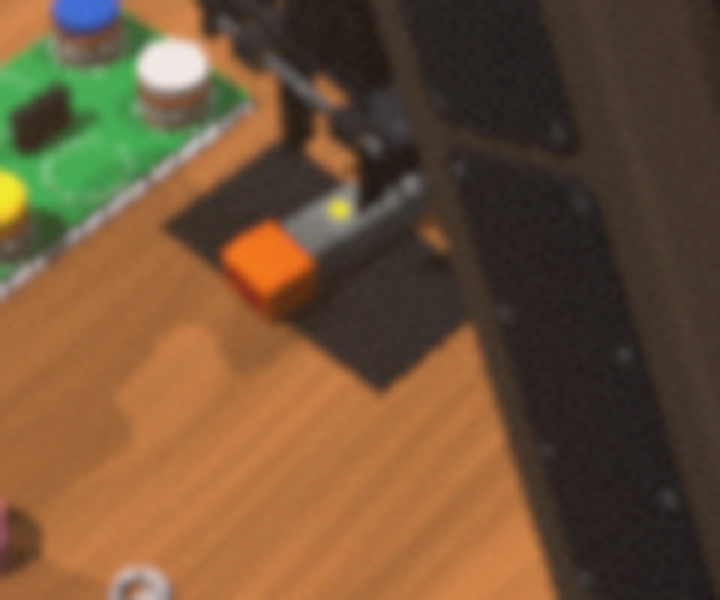

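>>> drive_tool --commands '[{"dx":0,"dy":0,"dz":-25,"yaw":0},{"dx":0,"dy":0,"dz":-20,"yaw":0},{"dx":0,"dy":0,"dz":-12,"yaw":0},{"dx":0,"dy":0,"dz":-6,"yaw":0},{"dx":0,"dy":0,"dz":0,"yaw":0}]'

```text
t: 52.05
eef_pos: [447.8, -5.1, -27.9]
tcp_rot: [-3.141, 0.0, 1.418]
ft_force: [0.5, -0.2, -0.6]
opening: 0.624
```

>>> drive_tool --commands '[{"dx":0,"dy":0,"dz":0,"yaw":0},{"dx":0,"dy":0,"dz":0,"yaw":0},{"dx":0,"dy":0,"dz":0,"yaw":0},{"dx":0,"dy":0,"dz":0,"yaw":0},{"dx":0,"dy":0,"dz":0,"yaw":0}]' --grip 0

```text
t: 52.47
eef_pos: [448.0, -4.8, -27.1]
tcp_rot: [3.141, 0.0, 1.418]
ft_force: [-1.6, -0.8, 7.9]
opening: 0.361
```

>>> drive_tool --commands '[{"dx":0,"dy":0,"dz":0,"yaw":0},{"dx":0,"dy":0,"dz":0,"yaw":0},{"dx":0,"dy":0,"dz":0,"yaw":0},{"dx":0,"dy":0,"dz":0,"yaw":0}]'

```text
t: 52.8
eef_pos: [448.0, -4.8, -27.1]
tcp_rot: [3.141, 0.0, 1.418]
ft_force: [-1.0, -0.4, 8.2]
opening: 0.357
```

>>> drive_tool --commands '[{"dx":0,"dy":0,"dz":4,"yaw":0},{"dx":0,"dy":0,"dz":14,"yaw":0},{"dx":0,"dy":0,"dz":20,"yaw":0},{"dx":0,"dy":0,"dz":20,"yaw":0},{"dx":0,"dy":0,"dz":10,"yaw":0}]'

```text
t: 53.22
eef_pos: [448.2, -4.7, 42.3]
tcp_rot: [3.14, 0.0, 1.419]
ft_force: [0.3, -0.7, -1.0]
opening: 0.355
```

>>> drive_tool --commands '[{"dx":5,"dy":-14,"dz":0,"yaw":-6},{"dx":5,"dy":-14,"dz":0,"yaw":-6},{"dx":5,"dy":-14,"dz":0,"yaw":-6},{"dx":5,"dy":-14,"dz":0,"yaw":-6},{"dx":5,"dy":-14,"dz":0,"yaw":-6}]'

```text
t: 53.63
eef_pos: [472.8, -75.3, 40.6]
tcp_rot: [3.142, 0.0, 0.89]
ft_force: [-0.6, 1.0, -0.9]
opening: 0.355
```

>>> drive_tool --commands '[{"dx":5,"dy":-14,"dz":0,"yaw":-6},{"dx":5,"dy":-14,"dz":0,"yaw":-6},{"dx":5,"dy":-14,"dz":0,"yaw":-6},{"dx":5,"dy":-14,"dz":0,"yaw":-6},{"dx":5,"dy":-14,"dz":0,"yaw":-6}]'

```text
t: 54.05
eef_pos: [497.7, -145.3, 40.5]
tcp_rot: [-3.141, 0.0, 0.366]
ft_force: [-0.1, 0.1, -1.4]
opening: 0.357
```

>>> drive_tool --commands '[{"dx":7,"dy":-14,"dz":0,"yaw":-6},{"dx":7,"dy":-14,"dz":0,"yaw":-6},{"dx":7,"dy":-14,"dz":0,"yaw":-6},{"dx":7,"dy":-12,"dz":0,"yaw":-6},{"dx":7,"dy":0,"dz":0,"yaw":-6}]'

```text
t: 54.47
eef_pos: [533.1, -200.6, 40.5]
tcp_rot: [3.141, -0.0, -0.159]
ft_force: [-0.2, -0.1, -1.2]
opening: 0.355
```

Run:
```python
from h import *
im=save('side','s22.png');t=save('top','t22.png')
s=env.state();print(s['eef_pos'],s['t'],s['tcp_rot'],np.degrees(s['tcp_rot'][2]),s['opening'],s['ft_force'],s['moment'])
cv2.imwrite('pics/s22z.png',cv2.resize(im[110:260,250:410,::-1],None,fx=4.8,fy=4,interpolation=cv2.INTER_CUBIC))
```

```text
[ 533.21393307 -199.15350108   40.34660689] 54.5667 [ 3.14147427e+00 -2.37014129e-04 -1.54816865e-01] -8.870352976634505 0.35529298904705375 [ 0.05707697  0.59388916 -0.75206411] [-0.0259437   0.15382633  0.02224218]
```

View pics/s22z.png

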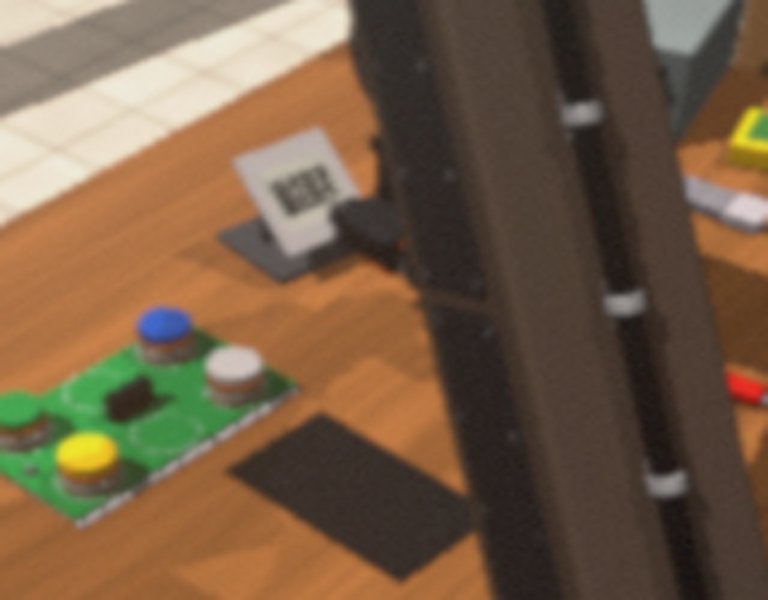

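View pics/t22.png

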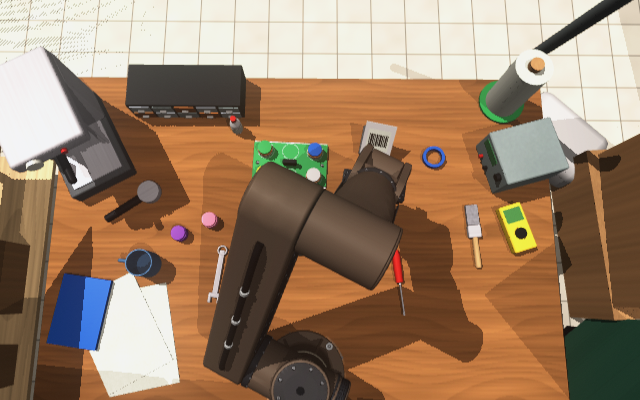

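>>> drive_tool --commands '[{"dx":0,"dy":0,"dz":-0.5,"yaw":-1.5},{"dx":0,"dy":0,"dz":0,"yaw":0},{"dx":0,"dy":0,"dz":0,"yaw":0},{"dx":0,"dy":0,"dz":0,"yaw":0},{"dx":0,"dy":0,"dz":0,"yaw":0}]'

```text
t: 54.98
eef_pos: [532.6, -198.5, 39.9]
tcp_rot: [3.142, 0.0, -0.177]
ft_force: [-0.3, 1.0, -1.6]
opening: 0.358
```

Run:
```python
from h import *
im=save('side','s23.png');t=save('top','t23.png')
s=env.state();print(s['eef_pos'],s['t'],np.degrees(s['tcp_rot'][2]),s['opening'])
a=cv2.resize(t[115:195,345:425,::-1],None,fx=5,fy=6,interpolation=cv2.INTER_CUBIC)
b=cv2.resize(im[130:190,290:350,::-1],None,fx=6,fy=8,interpolation=cv2.INTER_CUBIC)
cv2.imwrite('pics/c23.png',np.hstack([a,b]))
for q,z in (('label',87),('scanner',70)):
  for c in('top','side'):
    for r in env.place_of(q,c)[:2]: print(q,c,round(r['conf'],2),np.round(r['pixel'],1),at_z(c,r['pixel'],z).round(1))
```

```text
[ 532.71980506 -198.62523155   39.89184555] 55.0833 -10.173706356188475 0.35598985331343
label top 0.82 [379.8 137.1] [ 714.5 -236.4   87. ]
label side 0.6 [312.8 154.1] [ 716.6 -245.2   87. ]
scanner side 0.48 [407.3 211.6] [ 242.  -228.1   70. ]
```

View pics/c23.png

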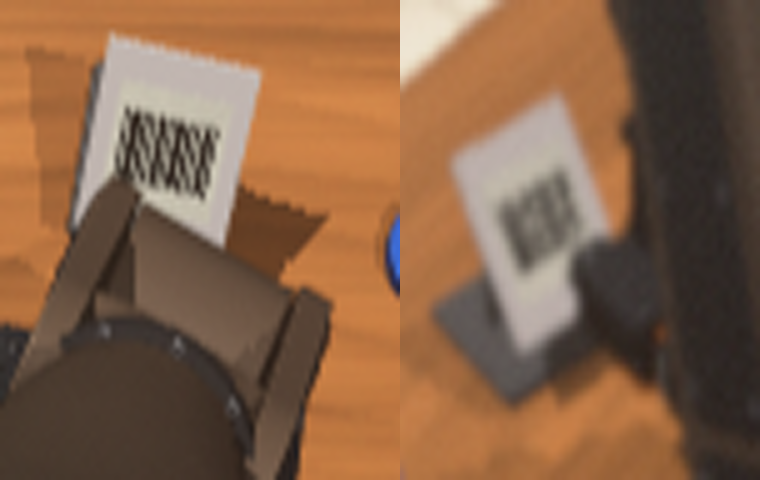

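>>> drive_tool --commands '[{"dx":0,"dy":0,"dz":0,"yaw":0},{"dx":0,"dy":0,"dz":0,"yaw":0},{"dx":0,"dy":0,"dz":0,"yaw":0},{"dx":0,"dy":0,"dz":0,"yaw":0},{"dx":0,"dy":0,"dz":0,"yaw":0}]'

```text
t: 55.7
eef_pos: [532.8, -198.8, 39.8]
tcp_rot: [3.141, 0.0, -0.179]
ft_force: [-0.1, -0.0, -2.1]
opening: 0.358
```

>>> drive_tool --commands '[{"dx":0,"dy":0,"dz":0,"yaw":0},{"dx":0,"dy":0,"dz":0,"yaw":0},{"dx":0,"dy":0,"dz":0,"yaw":0},{"dx":0,"dy":0,"dz":0,"yaw":0},{"dx":0,"dy":0,"dz":0,"yaw":0}]'

```text
t: 56.12
eef_pos: [532.8, -198.8, 39.8]
tcp_rot: [3.141, -0.0, -0.179]
ft_force: [0.2, 0.2, -2.0]
opening: 0.358
```

>>> drive_tool --commands '[{"dx":0,"dy":0,"dz":0,"yaw":0},{"dx":0,"dy":0,"dz":0,"yaw":0},{"dx":0,"dy":0,"dz":0,"yaw":0},{"dx":0,"dy":0,"dz":0,"yaw":0},{"dx":0,"dy":0,"dz":0,"yaw":0}]'

```text
t: 56.53
eef_pos: [532.8, -198.7, 39.8]
tcp_rot: [3.142, 0.0, -0.179]
ft_force: [-0.0, -1.2, -1.8]
opening: 0.356
```

>>> drive_tool --commands '[{"dx":0,"dy":0,"dz":0,"yaw":0},{"dx":0,"dy":0,"dz":0,"yaw":0},{"dx":0,"dy":0,"dz":0,"yaw":0},{"dx":0,"dy":0,"dz":0,"yaw":0},{"dx":0,"dy":0,"dz":0,"yaw":0}]'

```text
t: 56.95
eef_pos: [532.8, -198.8, 39.8]
tcp_rot: [3.142, 0.0, -0.179]
ft_force: [0.1, 0.0, -0.9]
opening: 0.358
```

>>> drive_tool --commands '[{"dx":0,"dy":0,"dz":0,"yaw":0},{"dx":0,"dy":0,"dz":0,"yaw":0},{"dx":0,"dy":0,"dz":0,"yaw":0},{"dx":0,"dy":0,"dz":0,"yaw":0},{"dx":0,"dy":0,"dz":0,"yaw":0}]'

```text
t: 57.37
eef_pos: [532.8, -198.7, 39.8]
tcp_rot: [3.142, 0.0, -0.179]
ft_force: [1.4, -0.9, -1.3]
opening: 0.355
```

>>> drive_tool --commands '[{"dx":0,"dy":0,"dz":0,"yaw":0},{"dx":0,"dy":0,"dz":0,"yaw":0},{"dx":0,"dy":0,"dz":0,"yaw":0},{"dx":0,"dy":0,"dz":0,"yaw":0},{"dx":0,"dy":0,"dz":0,"yaw":0}]'

```text
t: 57.78
eef_pos: [532.8, -198.8, 39.8]
tcp_rot: [3.142, -0.0, -0.179]
ft_force: [-0.5, 0.7, -2.2]
opening: 0.357
```

>>> drive_tool --commands '[{"dx":0,"dy":0,"dz":0,"yaw":0},{"dx":0,"dy":0,"dz":0,"yaw":0},{"dx":0,"dy":0,"dz":0,"yaw":0},{"dx":0,"dy":0,"dz":0,"yaw":0},{"dx":0,"dy":0,"dz":0,"yaw":0}]'

```text
t: 58.2
eef_pos: [532.8, -198.7, 39.8]
tcp_rot: [3.141, -0.0, -0.179]
ft_force: [-0.1, -0.0, -1.4]
opening: 0.354
```

>>> drive_tool --commands '[{"dx":0,"dy":0,"dz":0,"yaw":0},{"dx":0,"dy":0,"dz":0,"yaw":0},{"dx":0,"dy":0,"dz":0,"yaw":0},{"dx":0,"dy":0,"dz":0,"yaw":0},{"dx":0,"dy":0,"dz":0,"yaw":0}]'

```text
t: 58.62
eef_pos: [532.8, -198.8, 39.8]
tcp_rot: [3.141, -0.0, -0.179]
ft_force: [-0.1, 0.3, -1.5]
opening: 0.357
```

Run:
```python
from h import *
im=save('side','s24.png');t=save('top','t24.png')
s=env.state();print(s['eef_pos'],s['t'],np.degrees(s['tcp_rot']),s['opening'],s['ft_force'],s['moment'])
H=hsv(t)
c=cv2.resize(t[130:270,150:340,::-1],None,fx=4,fy=4);cv2.imwrite('pics/t24z.png',c)
```

```text
[ 532.78345144 -198.72550729   39.8376022 ] 58.7167 [ 1.79994871e+02 -1.43685731e-03 -1.02309989e+01] 0.35553991063348545 [-0.15433678 -0.06433966 -1.4761593 ] [-0.04744027  0.20689456 -0.01321451]
```

View pics/t24z.png

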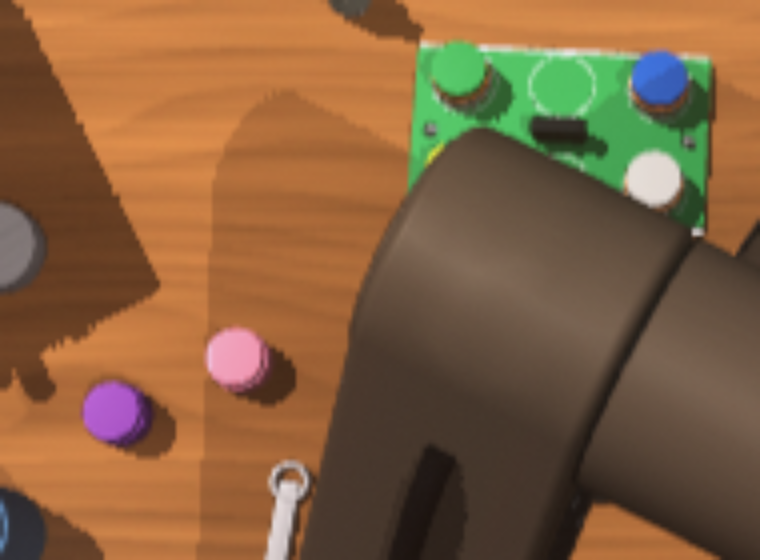

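>>> drive_tool --commands '[{"dx":-10,"dy":15,"dz":0,"yaw":0},{"dx":-15,"dy":32,"dz":0,"yaw":1.5},{"dx":-15,"dy":32,"dz":0,"yaw":1.5},{"dx":-15,"dy":32,"dz":0,"yaw":1.5},{"dx":-15,"dy":32,"dz":0,"yaw":1.5}]'

```text
t: 59.13
eef_pos: [461.9, -54.6, 39.9]
tcp_rot: [3.141, -0.0, -0.073]
ft_force: [1.1, 0.7, -1.5]
opening: 0.353
```

>>> drive_tool --commands '[{"dx":-15,"dy":32,"dz":0,"yaw":0.7},{"dx":-5,"dy":27,"dz":0,"yaw":0},{"dx":0,"dy":0,"dz":-10,"yaw":0},{"dx":0,"dy":0,"dz":0,"yaw":0},{"dx":0,"dy":0,"dz":0,"yaw":0}]'

```text
t: 59.55
eef_pos: [442.9, 3.3, 29.8]
tcp_rot: [3.141, 0.0, -0.061]
ft_force: [0.1, 1.0, -0.8]
opening: 0.359
```

Run:
```python
from h import *
im=save('side','s25.png');t=save('top','t25.png')
s=env.state();print(s['eef_pos'],s['t'],np.degrees(s['tcp_rot']),s['opening'],s['ft_force'])
cv2.imwrite('pics/s25z.png',cv2.resize(im[150:280,250:400,::-1],None,fx=5,fy=4.6,interpolation=cv2.INTER_CUBIC))
cv2.imwrite('pics/t25z.png',cv2.resize(t[130:270,230:400,::-1],None,fx=4.5,fy=4.2,interpolation=cv2.INTER_CUBIC))
```

```text
[443.19013294   2.67314617  30.02773529] 59.65 [ 1.79991038e+02 -1.95247820e-02 -3.57398824e+00] 0.3532696528666813 [ 0.18568768 -0.10864063 -2.01302729]
```

View pics/s25z.png

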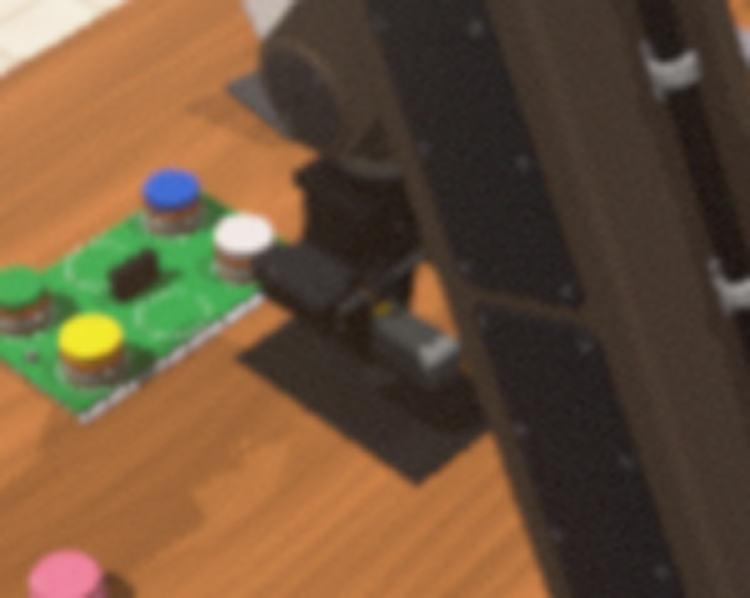

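View pics/t25z.png

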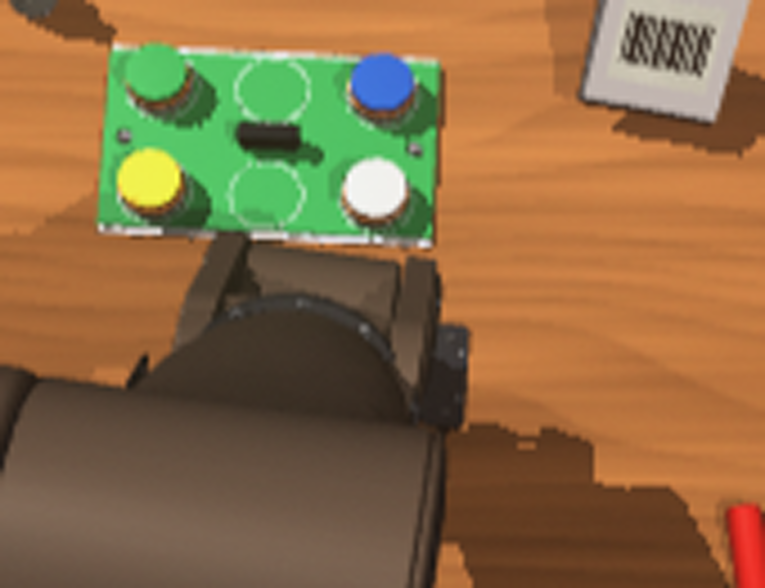

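Run:
```python
from h import *
P=np.array([443.2,2.7,0]);d=np.array([.998,-.062,0]);n=np.array([.062,.998,0])
for u in(66,70,74):
  for z in (60.1,94):
    q=proj('side',[P-u*d+17*n+[0,0,z],P-u*d-17*n+[0,0,z]]); print(u,z,((q-[250,150]+.5)*[5,4.6]-.5).round(0).tolist())
```

```text
66 60.1 [[427.0, 392.0], [460.0, 367.0]]
66 94 [[429.0, 362.0], [462.0, 338.0]]
70 60.1 [[432.0, 394.0], [464.0, 370.0]]
70 94 [[433.0, 365.0], [466.0, 340.0]]
74 60.1 [[436.0, 397.0], [468.0, 373.0]]
74 94 [[437.0, 368.0], [470.0, 343.0]]
```

Run:
```python
import cv2
im=cv2.imread('pics/s25.png');cv2.imwrite('pics/s25y.png',cv2.resize(im[200:250,310:360],None,fx=12,fy=12,interpolation=cv2.INTER_CUBIC))
```

```text
(no output)
```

View pics/s25y.png

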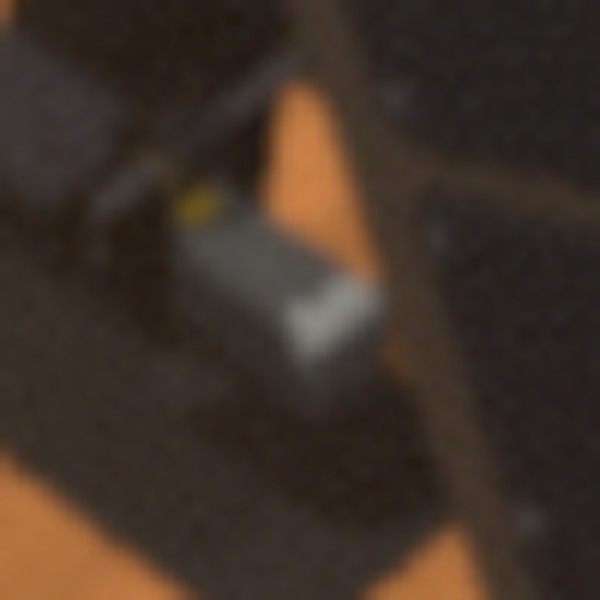

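Run:
```python
from h import *
P=np.array([443.2,2.7,0]);d=np.array([.998,-.062,0]);n=np.array([.062,.998,0])
Y=lambda X:((proj('side',X)-[310,200]+.5)*12-.5).round(0).tolist()
print('dot',Y(P-3.5*d+[0,0,94]),Y(P-3.5*d+[0,0,88]))
for pitch in (0,3,6):
  t=np.tan(np.radians(pitch))
  print(pitch,'near edge',[Y(P-u*d+17*n+[0,0,94-u*t])[0] for u in(10,30,50,66,70)],'far',[Y(P-u*d-17*n+[0,0,94-u*t])[0] for u in(10,30,50,66,70)])
```

```text
dot [[192.0, 203.0]] [[191.0, 217.0]]
0 near edge [[168.0, 245.0], [218.0, 280.0], [268.0, 316.0], [310.0, 345.0], [320.0, 352.0]] far [[247.0, 184.0], [297.0, 219.0], [348.0, 254.0], [389.0, 282.0], [399.0, 289.0]]
3 near edge [[168.0, 246.0], [218.0, 284.0], [268.0, 322.0], [309.0, 353.0], [320.0, 361.0]] far [[247.0, 186.0], [297.0, 222.0], [347.0, 260.0], [388.0, 290.0], [398.0, 298.0]]
6 near edge [[168.0, 248.0], [218.0, 288.0], [268.0, 328.0], [309.0, 361.0], [319.0, 369.0]] far [[247.0, 187.0], [297.0, 226.0], [347.0, 266.0], [388.0, 298.0], [398.0, 306.0]]
```

Run:
```python
from h import *
im=cv2.imread('pics/s25.png')
out=[]
P=np.array([443.2,2.7,0]);d0=np.array([.998,-.062,0]);n=np.array([.062,.998,0])
crop=im[205:240,318:350]
crop=np.clip(crop.astype(float)*2.0,0,255).astype(np.uint8)
for pitch in (0,5):
  z=cv2.resize(crop,None,fx=12,fy=15,interpolation=cv2.INTER_CUBIC)
  t=np.radians(pitch);d=d0*np.cos(t)+np.array([0,0,np.sin(t)]);k=np.array([0,0,1])*np.cos(t)-d0*np.sin(t)
  C=P+[0,0,77]
  Y=lambda X:tuple(((proj('side',X)[0]-[318,205]+.5)*[12,15]).astype(int))
  for u in (66,):
    for s in(1,-1):
      for h in(17,-17):
        cv2.line(z,Y(C-10*d+s*17*n+h*k),Y(C-u*d+s*17*n+h*k),(0,255,255),1)
      cv2.line(z,Y(C-u*d+s*17*n+17*k),Y(C-u*d+s*17*n-17*k),(0,255,255),1)
    for h in(17,-17): cv2.line(z,Y(C-u*d+17*n+h*k),Y(C-u*d-17*n+h*k),(0,255,255),1)
  out.append(z)
cv2.imwrite('pics/ov.png',np.hstack(out))
```

```text
(no output)
```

View pics/ov.png

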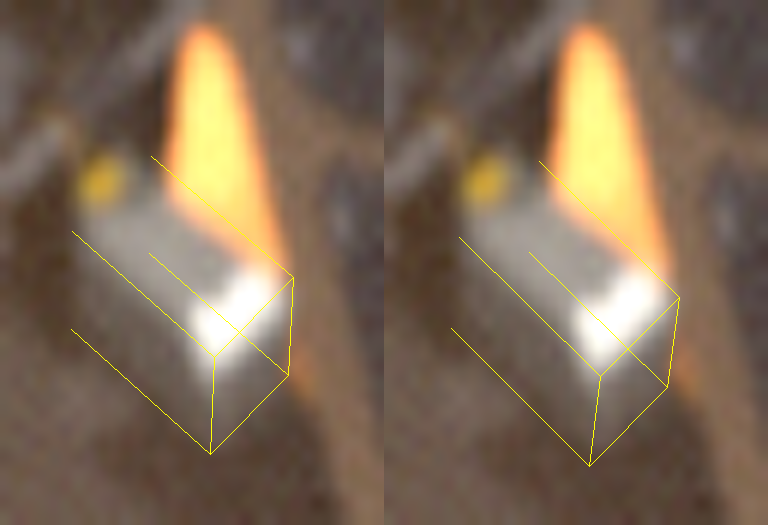

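>>> drive_tool --commands '[{"dx":0,"dy":0,"dz":-20,"yaw":0},{"dx":0,"dy":0,"dz":-20,"yaw":0},{"dx":0,"dy":0,"dz":-10,"yaw":0},{"dx":0,"dy":0,"dz":-3,"yaw":0},{"dx":0,"dy":0,"dz":0,"yaw":0}]'

```text
t: 60.07
eef_pos: [442.7, 2.7, -23.6]
tcp_rot: [-3.142, 0.001, -0.063]
ft_force: [-0.5, 0.4, -1.2]
opening: 0.353
```

>>> drive_tool --commands '[{"dx":0,"dy":0,"dz":-2,"yaw":0},{"dx":0,"dy":0,"dz":0,"yaw":0},{"dx":0,"dy":0,"dz":0,"yaw":0}]'

```text
t: 60.32
eef_pos: [443.1, 3.1, -24.6]
tcp_rot: [3.141, -0.001, -0.062]
ft_force: [-0.3, 0.1, -1.5]
opening: 0.357
```

>>> drive_tool --commands '[{"dx":0,"dy":0,"dz":-1,"yaw":0},{"dx":0,"dy":0,"dz":0,"yaw":0},{"dx":0,"dy":0,"dz":0,"yaw":0}]'

```text
t: 60.57
eef_pos: [442.8, 3.3, -26.0]
tcp_rot: [3.141, -0.0, -0.062]
ft_force: [0.7, 0.5, -1.3]
opening: 0.354
```

>>> drive_tool --commands '[{"dx":0,"dy":0,"dz":-1,"yaw":0},{"dx":0,"dy":0,"dz":0,"yaw":0},{"dx":0,"dy":0,"dz":0,"yaw":0}]'

```text
t: 60.82
eef_pos: [442.9, 3.3, -27.1]
tcp_rot: [3.141, -0.0, -0.062]
ft_force: [0.2, -0.5, 1.7]
opening: 0.356
```

>>> drive_tool --commands '[{"dx":0,"dy":0,"dz":-0.5,"yaw":0},{"dx":0,"dy":0,"dz":0,"yaw":0},{"dx":0,"dy":0,"dz":0,"yaw":0}]'

```text
t: 61.07
eef_pos: [442.9, 3.3, -27.1]
tcp_rot: [3.141, -0.001, -0.062]
ft_force: [-1.5, 0.8, 13.1]
opening: 0.355
```

>>> drive_tool --commands '[{"dx":0,"dy":0,"dz":0,"yaw":0},{"dx":0,"dy":0,"dz":0,"yaw":0},{"dx":0,"dy":0,"dz":0,"yaw":0},{"dx":0,"dy":0,"dz":0,"yaw":0}]' --grip 0.6

```text
t: 61.4
eef_pos: [442.7, 3.3, -27.8]
tcp_rot: [3.142, 0.0, -0.062]
ft_force: [-0.6, 0.3, -0.5]
opening: 0.565
```

>>> drive_tool --commands '[{"dx":0,"dy":0,"dz":10,"yaw":0},{"dx":0,"dy":0,"dz":30,"yaw":0},{"dx":0,"dy":0,"dz":38,"yaw":0},{"dx":0,"dy":0,"dz":38,"yaw":0},{"dx":5,"dy":-38,"dz":0,"yaw":0}]'

```text
t: 61.82
eef_pos: [449.4, -31.9, 93.8]
tcp_rot: [3.141, -0.007, -0.057]
ft_force: [0.8, 0.5, -0.2]
opening: 0.6
```

>>> drive_tool --commands '[{"dx":5,"dy":-38,"dz":0,"yaw":0},{"dx":5,"dy":-38,"dz":0,"yaw":0},{"dx":5,"dy":-38,"dz":0,"yaw":0},{"dx":5,"dy":-38,"dz":0,"yaw":0},{"dx":5,"dy":-38,"dz":0,"yaw":0}]'

```text
t: 62.23
eef_pos: [472.5, -226.7, 88.3]
tcp_rot: [-3.142, 0.0, -0.062]
ft_force: [2.2, -0.1, 0.2]
opening: 0.601
```

>>> drive_tool --commands '[{"dx":0,"dy":-38,"dz":0,"yaw":0},{"dx":0,"dy":-38,"dz":0,"yaw":0},{"dx":0,"dy":-38,"dz":0,"yaw":0},{"dx":0,"dy":0,"dz":0,"yaw":0},{"dx":0,"dy":0,"dz":0,"yaw":0}]'

```text
t: 62.65
eef_pos: [472.1, -340.2, 87.6]
tcp_rot: [-3.141, 0.001, -0.064]
ft_force: [-0.1, 1.0, -0.5]
opening: 0.599
```

Run:
```python
from h import *
im=save('side','s26.png');t=save('top','t26.png')
s=env.state();print(s['eef_pos'],s['t'],s['opening'],s['ft_force'])
cv2.imwrite('pics/s26z.png',cv2.resize(im[150:280,200:370,::-1],None,fx=4.5,fy=4.5,interpolation=cv2.INTER_CUBIC))
cv2.imwrite('pics/t26z.png',cv2.resize(t[120:270,230:400,::-1],None,fx=4.5,fy=4,interpolation=cv2.INTER_CUBIC))
```

```text
[ 472.34872077 -337.95559542   87.9317947 ] 62.75 0.5979003214030503 [-0.00212286 -0.08003275  0.83867154]
```

View pics/s26z.png

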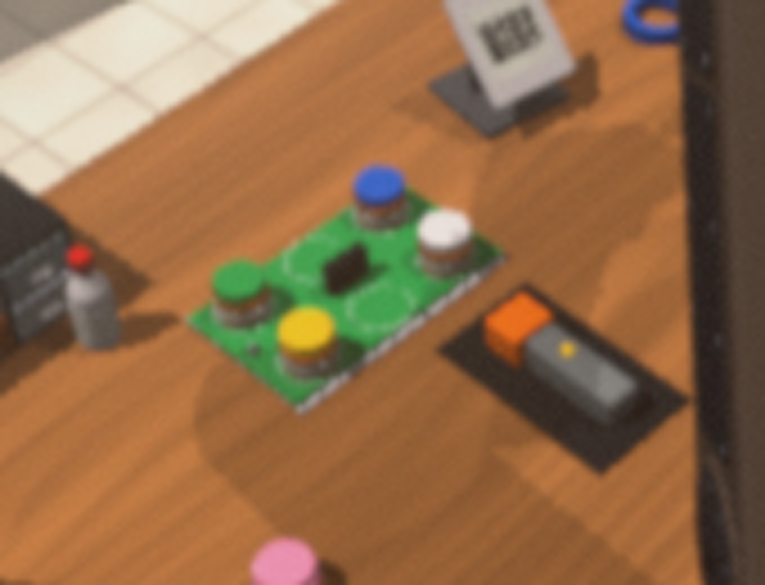

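View pics/t26.png

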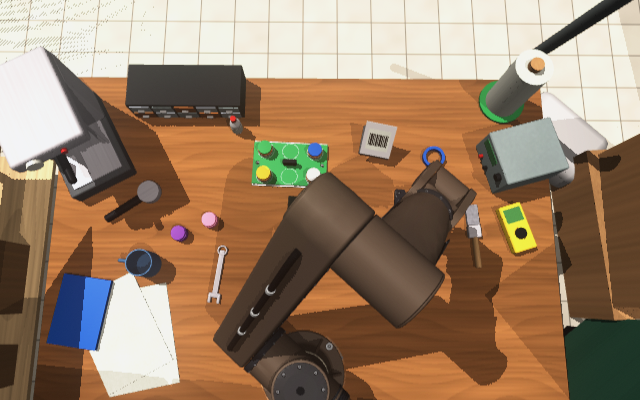

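Run:
```python
from h import *
t=cv2.imread('pics/t26.png');s=cv2.imread('pics/s26.png')
a=cv2.resize(t[150:270,60:240],None,fx=4.2,fy=4.2,interpolation=cv2.INTER_CUBIC)
cv2.imwrite('pics/dk.png',np.clip(a*1.6,0,255).astype(np.uint8))
b=cv2.resize(s[200:400,60:300],None,fx=3.2,fy=3,interpolation=cv2.INTER_CUBIC)
cv2.imwrite('pics/dks.png',np.clip(b*1.6,0,255).astype(np.uint8))
```

```text
(no output)
```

View pics/dk.png

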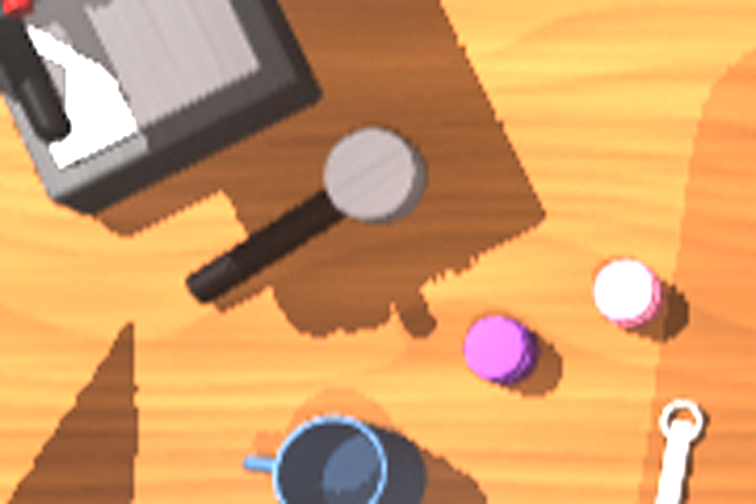

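View pics/dks.png

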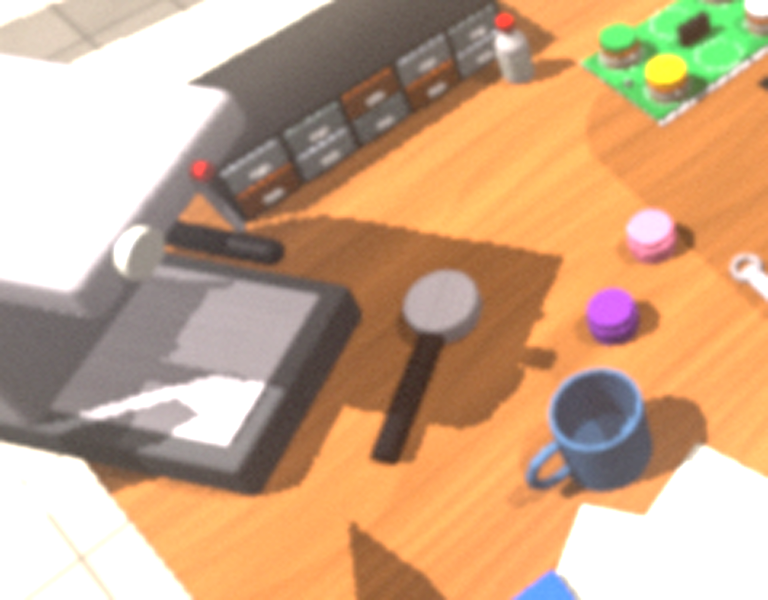

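Run:
```python
from cell import env
print(env.job_done()); print(env.state()['t'])
```

```text
the job is handed in; nothing more can be done
None
the job is handed in; nothing more can be done
```

I handed the job in after about 63 s of robot time (limit 208 s). As far as my checks show, every step was done, in the order asked.

- **Plate:** it went over both pins without resistance and lies flat on the base. Both pins show through the holes in the top and side pictures.
- **Jars:** only four were on the bench: yellow, green, blue and white. I saw no red or black jar anywhere. I pressed each cap until it stopped, about 39 mm above the bench, at 20–35 N. Each jar was then carried by its body, so I did not press the caps again on the plate. All four stand upright on the corner rings. The pink and purple look-alikes were not touched.
- **Scanner:** I held it level about 10 cm in front of the bar code, aimed to within 1–2 mm by calculation, and steady for over 3 s. It now lies flat on its mat, pointing along the mat's length rather than across it as it first lay.

**What failed or disagreed:**
- **First plate grasp:** it closed on nothing, because the true fingertip height is about 36 mm above the reported one. I found this by touching the bench, which took about 37 N at the fingertips, and corrected every height after that.
- **Label position:** the trained networks' readings differed by up to about 18 mm across and 15 mm in depth. I used my own reading of the pictures from the two cameras instead.
- **Aim:** neither camera could see the beam or the scanner's head during the hold. The aim rests on the arm's pose, plus a picture of the scanner's tail afterwards that looked level.

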